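# Float a serving plank on its ridge and set out the tins

### The arm

A 7-joint arm with a two-finger parallel gripper is mounted at the origin on the work surface. World frame = base frame: x ahead of the robot, y to its left, z up, the work surface at z = 0. Lengths are in m, angles in rad, forces in N, time in s.
With the tool pointing down it reaches from about 0.4 to 0.85 m from the base axis. Payload 10.4 kg.
Tool frame: the origin (TCP) lies on the centre line of the jaws, within the pads' length; the fingertips stand 17 mm ahead of it and the grasp point (between the pads) lies 2 mm behind it; z points along the fingers, y is the line along which they close (so a half turn about z gives the same grasp; the last joint's range is limited). The gripper opens to 85 mm and grips with 20 to 120 N. Pads are 22 mm wide; open, the fingers measure 114 mm over their backs; the gripper's body (76 mm by 85 mm) begins 54 mm behind the grasp point. The pads swing forward as they close: fully open they stand 13 mm farther back than shut.
Start: joints at [-1.146, 0.332, -0.065, 1.46, 0.022, 1.35, -0.088], TCP at [0.271, 0.563, 0.248] pointing down, gripper open.
Joint ranges: [-2.6, 2.6], [-0.5, 2.12], [-1.47, 1.34], [0.16, 2.42], [-1.27, 4.41], [0.06, 2.06], [-2.6, 2.6]. Speed limits (rad/s): [2.22, 2.22, 2.79, 2.79, 3.14, 3.14, 3.14].

### API

Orientations are given as a unit quaternion [x, y, z, w].
In Python, from workcell import sensors, imaging, order, spotter gives the robot as it stands. The module is installed in compiled form; this text tells all that it offers.
- The arm moves only by the shell command python3 -m inch 'ROWS' [FORCE]. ROWS is JSON, a list that holds one entry, the list of rows, each a list of 7 numbers: the shift along the tool's x, y, z in m, then the turn, a rotation vector about the tool's x, y, z in rad, then the closure, from -1 (fully open) to 1 (shut). In form: [[[x, y, z, ax, ay, az, hand], ...]]. A call has 1 to 10 rows; each row is the pose to reach, as a shift and turn from the pose commanded when the call began, along the tool's axes at that moment; what a row does not reach only later rows make up. A row lasts 1/10 s, in which the tool goes at most 50 mm and 8.59 degrees, less where a joint would pass 70% of its speed; a pose out of reach is approached as far as the arm can. A call with a gripper value outside its range is refused whole. The fingers move at their own pace and stop on an object; FORCE is the grip in N (left out, the last holds). Time passes only in rows, so rows that repeat a pose let the fingers close. It gives the time, the measured TCP pose, the force, the opening and the grip force at its end, in the units of the state.
- sensors.get_obs(): the state, without advancing time (a new reading comes with each control period).
- imaging.camera(name): name is "scene" or "top" or "wrist"; returns the picture (480x640x3 uint8, blue, green, red); there is no depth.
- imaging.calibration(name): a dict with "mtx" (3x3 intrinsics, pixels), "R" (3x3) and "t" (3): a world point X has camera coordinates R X + t; the wrist camera has in their place "tool_from_camera" (4x4, takes a point from camera to tool coordinates, whose origin is the TCP and whose axes are the flange's). Camera axes: x right, y down, z forward; pixel columns grow to the right and rows downward; lengths in m; the calibration is good to about 2 mm. A picture is of the moment at which its call begins: read the wrist's pose just before it. calibration takes no time and is no camera call.
- order.hand_in(): hands the job in; it is judged then, once.
Trained networks look in the newest picture that a camera, given by its name, has taken for a name from the list of things; names that differ only in an ending like _2 or _b are one class to them, and where a whole thing is asked for, a point or a joint stands for the part that bears it (a point fixed in the world has none). Each returns a list of dicts, best first, with "conf" (0 to 1); they miss things now and then, are a little off and sometimes report something else, mostly with a low value. They report only what shows in the picture. A call takes as long as a camera call. They do not tell look-alikes from the thing itself.
- spotter.look_for(label, camera): "pixel" ([column, row] in pixels, amid what is visible of it).
The state is a dict: "clock": time; "joint_pos": joint angles; "joint_velocities": joint speeds; "tau": joint torques, N m; "position": TCP position; "ee_rot": TCP orientation; "ft_force": force on the tool from outside, world axes, zero at the start; "torque": the same for the moment, N m; "grip_width": opening from 0.0 (shut) to 1.0 (fully open); "grasp_force": force on a finger pad.
Only numpy, scipy, OpenCV 4.12 (cv2) and the standard library are available. Lean on these libraries where they do the work, as an engineer would, in place of code of your own. Each camera call takes 0.05 s, during which the arm holds its last target. There are 200 camera calls.

### The job

Set up the judges' display: swing the dock's cam lever fully open, slide the long plank out from under the dock's hooks, and lay it across the steel ridge at its balance point, so that let go it rests level on the ridge alone. Only when it balances by itself, set every small tin flat on the plank (any face down), spread so that it stays level; also swing the cam lever back to locked once the plank is out, and leave everything else where it stands.

Things in the scene. Friction and masses are not known exactly. Their poses are not given: they have to be found in the camera images.
- plank: Long wooden serving plank, 380 (x) x 58 (y) x 18 (z) mm, 0.57 to 0.96 kg; origin at the centre of its underside, z up, x along its length. Hidden ballast puts its balance point on its centre line 0 to 75 mm from its middle towards its +x end (away from the robot as stored), different each time: find it by trial or feel. It starts in the dock, underside 30 mm above the counter.
- dock: White storage dock, fixed to the counter, placed differently each time. Origin on the counter under the middle of the stored plank; x along the plank, y from the cam lever towards the hooks. The plank rests on two bearers (30 mm wide in x, at x = -150 and +150 mm, tops 30 mm high); between them fingers have 22 mm of free height under it.
- hook (a point): Middle of the top of one of the dock's two hooks, 58 mm high, 30 mm wide, at x = +150 mm (the other at x = -150 mm). They reach 11 mm over the plank's +y edge with 2 mm of air above it, so it cannot lift straight up; with the cam open it slides towards the dock's -y (15 to 28 mm), then lifts.
- cam (a joint): Cam lever of the dock, a dark steel lever turning level about a vertical pivot: 0 = locked (handle along the dock's +x, cam nose stands 3 mm off the plank's -y edge and blocks its sliding), 1.65 rad = fully open end stop (handle pointing to the dock's -y, nose clear). Opening turns it clockwise seen from above. It stays where it is left; about 1 N at the knob moves it.
- cam_knob (a point): Middle height of the free part of the lever's upright black round knob, 16 mm across, 66 mm from the pivot; this point is 72 mm above the counter, the knob's top at 84 mm, its clear length above the lever 36 mm.
- cam_pivot (a point): Point on the cam lever's vertical pivot axis, 100 mm in x and -78 mm in y from the dock's origin, 70 mm above the counter.
- ridge_top (a point): Centre of the flat top of the steel ridge stand's fulcrum edge (faced with a rubber strip that gives under 1 degree), 30 mm above the counter. The edge is 18 mm wide (this frame's x) and 50 mm long (its y), fixed on a 120 x 100 x 8 mm foot. The plank lies across it with its length roughly along this frame's x.
- tin0: Small square closed aluminium tin, 40 x 40 x 32 mm high, 20 g, may rest on any face; origin at the centre of its underside as it starts. Three to five of the five tins are present.
- tin0_mid (a point): Centre of tin0.
- tin1: Small square closed aluminium tin, 40 x 40 x 32 mm high, 20 g, may rest on any face; origin at the centre of its underside as it starts. Three to five of the five tins are present.
- tin1_mid (a point): Centre of tin1.
- tin2: Small square closed aluminium tin, 40 x 40 x 32 mm high, 20 g, may rest on any face; origin at the centre of its underside as it starts. Three to five of the five tins are present.
- tin2_mid (a point): Centre of tin2.
- tin3: Small square closed aluminium tin, 40 x 40 x 32 mm high, 20 g, may rest on any face; origin at the centre of its underside as it starts. Three to five of the five tins are present.
- tin3_mid (a point): Centre of tin3.
- tin4: Small square closed aluminium tin, 40 x 40 x 32 mm high, 20 g, may rest on any face; origin at the centre of its underside as it starts. Three to five of the five tins are present.
- tin4_mid (a point): Centre of tin4.
- ramekin: Bystander: small white ceramic dish, 64 mm across, 35 mm high; leave it alone.
- syrup: Bystander: amber bottle, 60 mm across, 190 mm high; leave it alone.
- spatula: Bystander: spatula lying down; leave it alone.
- brush: Bystander: brush lying down; leave it alone.
- jar: Bystander: glass jar, 72 mm across, 90 mm high; leave it alone.
Things that resemble listed ones, but are neither listed nor needed, are in the scene too. What is shaped like the tin1 but green is not meant.

How it is judged:
On the way, in this order (a step that is already met when the one before it is completed fails the run):
1. the cam lever is swung fully open (at least 1.4 rad) with the plank still in the dock (value of joint cam above 1.4 rad and horizontal distance between plank and dock below 0.05 m), for 0.1 s.
2. the plank, let go, balances level on the ridge for 1 s with no tin on it (angle between plank's own z axis and vertical below 0.035 rad and z of plank in the frame of ridge_top between -0.004 and 0.006 m and horizontal distance between plank and ridge_top below 0.1 m and linear speed of plank below 0.02 m/s and angular speed of plank below 0.1 rad/s and contact force between the fingers and plank below 0.1 N and contact force between each of tin0, tin1, tin2, tin3, tin4 and plank below 0.05 N), for 1 s.
At the end, for the whole second after the job is handed in: The plank lies level (within 2 degrees) and still on the ridge alone, its middle within 100 mm of the ridge; every tin present rests flat on the plank (on any face, its centre over the plank), released and still; the cam lever is back within 0.2 rad of locked (angle between plank's own z axis and vertical below 0.035 rad and z of plank in the frame of ridge_top between -0.004 and 0.006 m and horizontal distance between plank and ridge_top below 0.1 m and linear speed of each of plank, tin0, tin1, tin2, tin3, tin4 below 0.02 m/s and angular speed of plank below 0.1 rad/s and contact force between the fingers and plank below 0.1 N and (angle between the z axis of tin0 and the z axis of plank, either way round below 0.12 rad or angle between the x axis of tin0 and the z axis of plank, either way round below 0.12 rad or angle between the y axis of tin0 and the z axis of plank, either way round below 0.12 rad) and z of tin0_mid in the frame of plank between 0.028 and 0.041 m and y of tin0_mid in the frame of plank between -0.03 and 0.03 m and x of tin0_mid in the frame of plank between -0.19 and 0.19 m and contact force between the fingers and tin0 below 0.1 N and (angle between the z axis of tin1 and the z axis of plank, either way round below 0.12 rad or angle between the x axis of tin1 and the z axis of plank, either way round below 0.12 rad or angle between the y axis of tin1 and the z axis of plank, either way round below 0.12 rad) and z of tin1_mid in the frame of plank between 0.028 and 0.041 m and y of tin1_mid in the frame of plank between -0.03 and 0.03 m and x of tin1_mid in the frame of plank between -0.19 and 0.19 m and contact force between the fingers and tin1 below 0.1 N and (angle between the z axis of tin2 and the z axis of plank, either way round below 0.12 rad or angle between the x axis of tin2 and the z axis of plank, either way round below 0.12 rad or angle between the y axis of tin2 and the z axis of plank, either way round below 0.12 rad) and z of tin2_mid in the frame of plank between 0.028 and 0.041 m and y of tin2_mid in the frame of plank between -0.03 and 0.03 m and x of tin2_mid in the frame of plank between -0.19 and 0.19 m and contact force between the fingers and tin2 below 0.1 N and (angle between the z axis of tin3 and the z axis of plank, either way round below 0.12 rad or angle between the x axis of tin3 and the z axis of plank, either way round below 0.12 rad or angle between the y axis of tin3 and the z axis of plank, either way round below 0.12 rad) and z of tin3_mid in the frame of plank between 0.028 and 0.041 m and y of tin3_mid in the frame of plank between -0.03 and 0.03 m and x of tin3_mid in the frame of plank between -0.19 and 0.19 m and contact force between the fingers and tin3 below 0.1 N and (angle between the z axis of tin4 and the z axis of plank, either way round below 0.12 rad or angle between the x axis of tin4 and the z axis of plank, either way round below 0.12 rad or angle between the y axis of tin4 and the z axis of plank, either way round below 0.12 rad) and z of tin4_mid in the frame of plank between 0.028 and 0.041 m and y of tin4_mid in the frame of plank between -0.03 and 0.03 m and x of tin4_mid in the frame of plank between -0.19 and 0.19 m and contact force between the fingers and tin4 below 0.1 N and value of joint cam below 0.2 rad); the robot touches nothing.
It fails at once if a bystander (ramekin, syrup, spatula, brush or jar) is moved by more than 40 mm (distance of any of ramekin, syrup, spatula, brush, jar from where it was at the start of the episode above 0.04 m).
Of tin0, tin1, tin2, tin3, tin4 only 3 to 5 are there at a start; the rules pass over those that are not, and their reading is None.
At some moment in a run one of tin0, tin1, tin2, tin3, tin4 may be knocked a few centimetres aside while the robot is not near it.
It also fails if it takes over 210 s, if anything falls off the work surface, if the arm or the gripper's body presses on something with over 40 N, if the wrist force passes 120 N, or if a joint passes its speed limit or range.

## Working session

There is one attempt and no reset: what is moved stays moved. The work goes in short steps, Python scripts to look and compute and a shell command to move; the robot and the scene stay as the last step left them, time stands still between calls to the robot, and variables do not carry over. Pictures are saved under pics/ and viewed, at most 14 in all, crops included, and the job is handed in when it is done.

```bash
mkdir -p pics; cat > h.py <<'E'
from workcell import sensors, imaging, order, spotter
import numpy as np, cv2
from scipy.spatial.transform import Rotation as Ro
def pose():
    o=sensors.get_obs(); return np.array(o['position']),Ro.from_quat(o['ee_rot'])
def cam(n):
    c=imaging.calibration(n); K=np.array(c['mtx'])
    if n=='wrist':
        p,r=pose(); T=np.eye(4);T[:3,:3]=r.as_matrix();T[:3,3]=p
        W=T@np.array(c['tool_from_camera']); R=W[:3,:3].T; return K,R,-R@W[:3,3]
    return K,np.array(c['R']),np.array(c['t'])
def ray(C,px,z):
    K,R,t=C; d=R.T@np.linalg.solve(K,[px[0],px[1],1]); o=-R.T@t
    return o+d*(z-o[2])/d[2]
def proj(C,X):
    K,R,t=C; x=K@(R@np.array(X,float)+t); return x[:2]/x[2]
def snap(n,f=None):
    C=cam(n); im=imaging.camera(n)
    if f: cv2.imwrite('pics/'+f,im)
    return C,im
E
python3 - <<'E'
from h import *
np.set_printoptions(precision=3,suppress=True)
o=sensors.get_obs();print(o)
for n in('top','scene'):
    C,im=snap(n,n+'0.png'); print(n,-C[1].T@C[2])
    for l,z in dict(plank=.048,dock=.03,hook=.058,cam_knob=.08,cam_pivot=.07,ridge_top=.03,tin0=.032,tin1=.032,tin2=.032,tin3=.032,tin4=.032,ramekin=.035,syrup=.1,spatula=.01,brush=.01,jar=.09).items():
        print(l,[(np.round(d['pixel']),round(d['conf'],2),ray(C,d['pixel'],z)[:2]) for d in spotter.look_for(l,n)[:7]])
E
```

```text
{'clock': 0.0, 'joint_pos': array([-1.146,  0.333, -0.065,  1.461,  0.022,  1.35 , -0.089]), 'joint_velocities': array([ 0.001, -0.001, -0.001, -0.003, -0.001,  0.001,  0.   ]), 'tau': array([ -0.001, -62.544,   0.049, -39.16 ,   0.016,   0.01 ,  -0.   ]), 'position': array([0.27 , 0.563, 0.248]), 'ee_rot': array([ 0.222,  0.975, -0.001, -0.   ]), 'ft_force': array([-0.484, -0.182, -0.194]), 'torque': array([ 0.041, -0.01 ,  0.061]), 'grasp_force': 0.0, 'grip_width': 0.9975336332345741}
top [ 0.367 -0.085  1.267]
plank [(array([166., 266.]), 0.7, array([0.484, 0.334]))]
dock [(array([181., 236.]), 0.75, array([0.571, 0.303])), (array([328., 279.]), 0.34, array([ 0.459, -0.112]))]
hook [(array([184., 243.]), 0.89, array([0.548, 0.285]))]
cam_knob []
cam_pivot [(array([180., 241.]), 0.75, array([0.552, 0.292]))]
ridge_top [(array([358., 219.]), 0.59, array([ 0.63 , -0.196])), (array([367., 280.]), 0.24, array([ 0.457, -0.222]))]
tin0 [(array([261., 287.]), 0.78, array([0.433, 0.072])), (array([328., 310.]), 0.78, array([ 0.372, -0.115])), (array([251., 320.]), 0.75, array([0.342, 0.095
[... 4374 characters left out ...]
, array([ 0.469, -0.215])), (array([344., 246.]), 0.75, array([ 0.488, -0.085])), (array([406., 281.]), 0.64, array([0.453, 0.09 ])), (array([373., 262.]), 0.58, array([ 0.472, -0.   ])), (array([443., 309.]), 0.57, array([0.45, 0.19]))]
ramekin [(array([386., 313.]), 0.71, array([0.555, 0.138]))]
syrup [(array([256., 155.]), 0.65, array([ 0.495, -0.496])), (array([464., 401.]), 0.38, array([0.626, 0.377])), (array([369., 260.]), 0.36, array([0.532, 0.051]))]
spatula [(array([242., 323.]), 0.87, array([ 0.792, -0.02 ]))]
brush [(array([293., 188.]), 0.76, array([ 0.426, -0.41 ])), (array([346., 247.]), 0.65, array([ 0.469, -0.101]))]
jar [(array([218., 172.]), 0.65, array([ 0.621, -0.48 ]))]
```

View pics/top0.png

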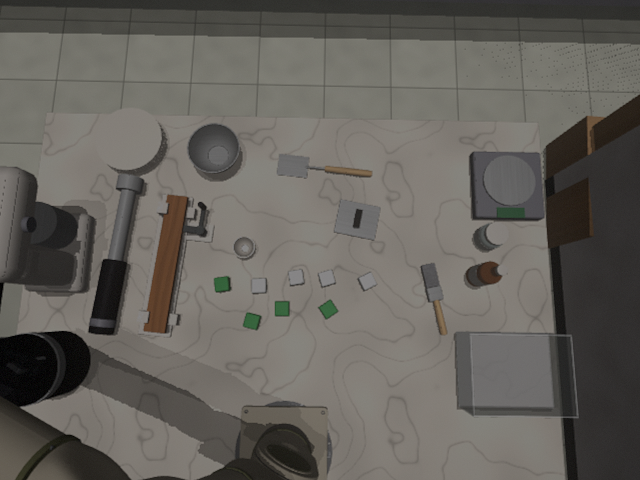

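View pics/scene0.png

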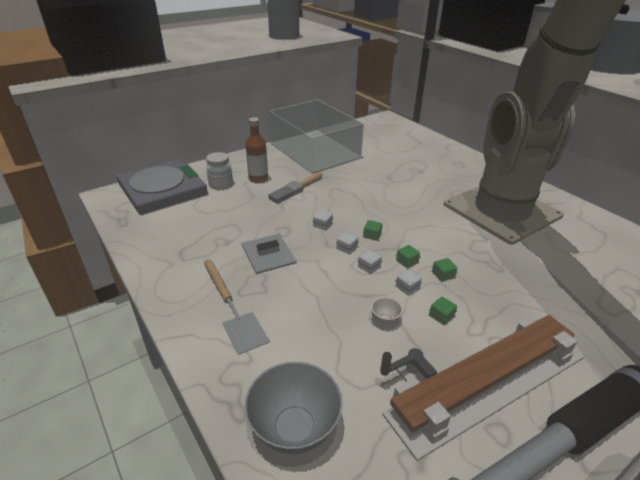

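Top view: plank at (175,197)–(155,331), cam lever at (200,220), ridge at (357,219). There are four aluminium tins at (259,286), (295,277), (327,279) and (367,281), and the green ones are decoys. The scene view shows the knob at (386,362) and agrees with the rest.

```bash
cat >> h.py <<'E'
from scipy.optimize import minimize
def boxmask(C,p,dims,z0,shape):
    x,y,a=p; L,W,H=dims; c,s=np.cos(a),np.sin(a)
    P=[proj(C,(x+c*i*L/2-s*j*W/2,y+s*i*L/2+c*j*W/2,z0+k*H)) for i in(-1,1) for j in(-1,1) for k in(0,1)]
    h=cv2.convexHull(np.float32(P)); m=np.zeros(shape,np.uint8)
    cv2.fillConvexPoly(m,np.int32(h*256),255,cv2.LINE_AA,8); return m/255.
def fit(Cs,ms,dims,z0,g):
    def cost(p):
        q=[g[0]+p[0]/100,g[1]+p[1]/100,g[2]+p[2]/10]; r=0
        for C,m in zip(Cs,ms):
            b=boxmask(C,q,dims,z0,m.shape); r-=np.minimum(b,m).sum()/np.maximum(b,m).sum()
        return r
    best=None
    for s in (1,.3):
        x0=np.zeros(3) if best is None else best.x
        best=minimize(cost,x0,method='Nelder-Mead',options=dict(initial_simplex=x0+s*np.array([[0,0,0],[1,0,0],[0,1,0],[0,0,1]]),xatol=1e-3,fatol=1e-5))
    p=best.x; return np.array([g[0]+p[0]/100,g[1]+p[1]/100,g[2]+p[2]/10]),best.fun/len(Cs)
E
python3 - <<'E'
from h import *
np.set_printoptions(precision=4,suppress=True)
I={n:cv2.imread(f'pics/{n}0.png') for n in('top','scene')}; C={n:cam(n) for n in I}
def mk(n,lo,hi,roi):
    m=cv2.inRange(cv2.cvtColor(I[n],cv2.COLOR_BGR2HSV),lo,hi); z=np.zeros_like(m);x0,y0,x1,y1=roi;z[y0:y1,x0:x1]=m[y0:y1,x0:x1]
    z=cv2.morphologyEx(z,cv2.MORPH_CLOSE,np.ones((5,5)));k,l,s,_=cv2.connectedComponentsWithStats(z);b=1+s[1:,4].argmax();return (l==b)*1.
mt=mk('top',(0,80,40),(25,255,255),(130,180,200,345)); ms=mk('scene',(0,80,40),(25,255,255),(380,300,600,440))
print(mt.sum(),ms.sum())
for a,b in((['top'],[mt]),(['scene'],[ms]),(['top','scene'],[mt,ms])):
    r=fit([C[n] for n in a],b,(.38,.058,.018),.03,(.51,.335,-.12)); print(a,r)
x,y,a=r[0]; R=np.array([[np.cos(a),-np.sin(a)],[np.sin(a),np.cos(a)]])
for nm,q in dict(pivot=(.1,-.078),knob=(.166,-.078),open=(.1-.0052,-.078-.0658)).items():
    w=np.r_[R@q+[x,y],.072]; print(nm,w,[proj(C[n],w) for n in I])
# ridge foot: print hsv samples
hs=cv2.cvtColor(I['top'],cv2.COLOR_BGR2HSV)
for p in((345,215),(370,225),(358,219),(330,200),(385,240),(295,277),(310,270),(327,279)): print(p,hs[p[1],p[0]])
cv2.imwrite('pics/crop1.png',cv2.resize(np.hstack([I['top'][180:310,200:400],I['scene'][200:330,240:440]]),None,fx=2,fy=2,interpolation=cv2.INTER_CUBIC))
E
```

```text
2846.0 5886.0
['top'] (array([ 0.4974,  0.3353, -0.0848]), np.float64(-0.8267158172209964))
['scene'] (array([ 0.487 ,  0.3324, -0.0906]), np.float64(-0.8041445401407205))
['top', 'scene'] (array([ 0.4935,  0.3343, -0.0815]), np.float64(-0.8081840379918845))
pivot [0.5869 0.2484 0.072 ] [array([197.0364, 228.1854]), array([416.9462, 344.534 ])]
knob [0.6526 0.243  0.072 ] [array([200.5851, 204.7805]), array([386.1114, 359.9481])]
open [0.5763 0.1833 0.072 ] [array([220.7238, 232.4087]), array([395.6762, 318.8049])]
(345, 215) [  0   2 111]
(370, 225) [  0   0 110]
(358, 219) [12 31 41]
(330, 200) [ 15  23 112]
(385, 240) [ 16  21 131]
(295, 277) [165   4 135]
(310, 270) [ 15  23 134]
(327, 279) [ 15   4 134]
```

View pics/crop1.png

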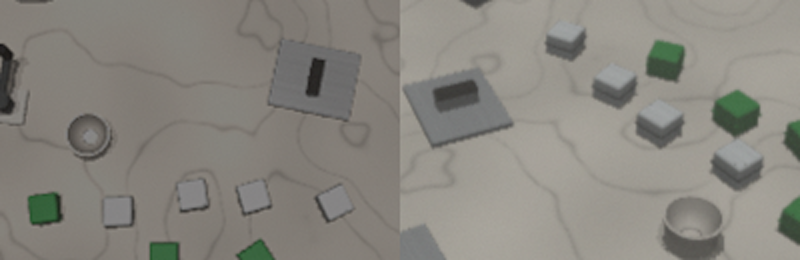

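Crop: four bare tins, plus the ridge with its edge running roughly along world x. I'll move closer and refine with the wrist camera.

```bash
cat >> h.py <<'E'
def go(p,yaw_y,tool0=None):
    """shift and turn (tool axes) to TCP p, pointing down, tool y at heading yaw_y (rad, mod pi)"""
    q,r=pose() if tool0 is None else tool0
    ys=r.as_matrix()[:,1]; cur=np.arctan2(ys[1],ys[0]); d=(yaw_y-cur+np.pi/2)%np.pi-np.pi/2; y=cur+d
    Y=np.array([np.cos(y),np.sin(y),0]);Z=np.array([0,0,-1.]);T=Ro.from_matrix(np.c_[np.cross(Y,Z),Y,Z])
    print('go',np.round(r.inv().apply(np.array(p)-q),4),np.round((r.inv()*T).as_rotvec(),4),'j7 now',sensors.get_obs()['joint_pos'][6].round(2))
E
python3 - <<'E'
from h import *
np.set_printoptions(precision=4,suppress=True)
print(imaging.calibration('wrist'))
go((.55,.30,.30),np.pi/4-.09)
I={n:cv2.imread(f'pics/{n}0.png') for n in('top','scene')}; C={n:cam(n) for n in I}
hs=cv2.cvtColor(I['top'],cv2.COLOR_BGR2HSV); m=cv2.inRange(hs,(0,0,70),(180,10,255)); z=np.zeros_like(m); z[180:300,235:400]=m[180:300,235:400]
z=cv2.morphologyEx(z,cv2.MORPH_CLOSE,np.ones((3,3)));k,l,s,c=cv2.connectedComponentsWithStats(z)
for i in range(1,k):
    if s[i,4]>60:
        big=s[i,4]>600; d,zz=((.12,.1,.008),0) if big else ((.04,.04,.032),0)
        mm=(l==i)*1.
        if big: cv2.drawContours(mm,cv2.findContours(np.uint8(mm),0,2)[0],-1,1,-1)
        g=ray(C['top'],c[i],.008 if big else .02)
        print(s[i,4],c[i],min((fit([C['top']],[mm],d,zz,(g[0],g[1],a)) for a in(0.2,.8 if not big else 1.7708)),key=lambda t:t[1]))
E
```

```text
{'mtx': array([[342.286 ,   0.    , 317.6675],
       [  0.    , 342.286 , 239.3572],
       [  0.    ,   0.    ,   1.    ]]), 'tool_from_camera': array([[ 0.0004, -0.963 , -0.2696,  0.0685],
       [ 1.    ,  0.0002,  0.0006, -0.0004],
       [-0.0005, -0.2696,  0.963 , -0.125 ],
       [ 0.    ,  0.    ,  0.    ,  1.    ]])}
go [-0.3659 -0.1165 -0.0517] [ 0.0001 -0.      0.4276] j7 now -0.09
1236 [356.8058 219.3608] (array([ 0.6352, -0.1938,  1.3598]), np.float64(-0.8909830942702335))
201 [295.6269 276.7463] (array([ 0.4632, -0.0223,  0.2612]), np.float64(-0.7640266734295049))
206 [326.2379 277.7913] (array([ 0.4607, -0.1076,  0.3053]), np.float64(-0.7915793599348779))
204 [367.1176 280.6765] (array([ 0.4554, -0.2225,  0.4732]), np.float64(-0.7641010575793186))
202 [258.5891 285.2079] (array([0.4388, 0.0799, 0.0756]), np.float64(-0.7213679522729183))
```

```bash
R='[-0.366,-0.116,-0.052,0,0,0.428,-1]'; python3 -m inch '[[[-0.366,-0.116,-0.052,0,0,0.428,-1],[-0.366,-0.116,-0.052,0,0,0.428,-1],[-0.366,-0.116,-0.052,0,0,0.428,-1],[-0.366,-0.116,-0.052,0,0,0.428,-1],[-0.366,-0.116,-0.052,0,0,0.428,-1],[-0.366,-0.116,-0.052,0,0,0.428,-1],[-0.366,-0.116,-0.052,0,0,0.428,-1],[-0.366,-0.116,-0.052,0,0,0.428,-1],[-0.366,-0.116,-0.052,0,0,0.428,-1],[-0.366,-0.116,-0.052,0,0,0.428,-1]]]' 60
python3 - <<'E'
from h import *
np.set_printoptions(precision=4,suppress=True)
print(pose()[0])
C,im=snap('wrist','w1.png')
for l,z in dict(hook=.058,cam_knob=.084,cam_pivot=.07,plank=.048,dock=.02).items():
    print(l,[(np.round(d['pixel']),round(d['conf'],2),ray(C,d['pixel'],z)[:2]) for d in spotter.look_for(l,'wrist')[:4]])
m=cv2.inRange(cv2.cvtColor(im,cv2.COLOR_BGR2HSV),(0,80,40),(25,255,255)); k,l,s,c=cv2.connectedComponentsWithStats(m);i=1+s[1:,4].argmax();print(s[i])
E
```

```text
clock: 2.7
position: [0.5507, 0.2997, 0.3002]
ee_rot: [0.425, 0.905, 0.0, -0.0]
ft_force: [-0.7, 0.6, -0.2]
grip_width: 1.001
grasp_force: 0.0
[0.5507 0.2997 0.3002]
hook [(array([336., 140.]), 0.83, array([0.5192, 0.3672]))]
cam_knob [(array([114., 337.]), 0.26, array([0.4647, 0.0452]))]
cam_pivot [(array([330., 142.]), 0.61, array([0.5154, 0.3618]))]
plank [(array([281., 131.]), 0.8, array([0.4691, 0.3374]))]
dock [(array([329., 142.]), 0.96, array([0.5158, 0.3614]))]
[  142     0   292   282 18913]
```

View pics/w1.png

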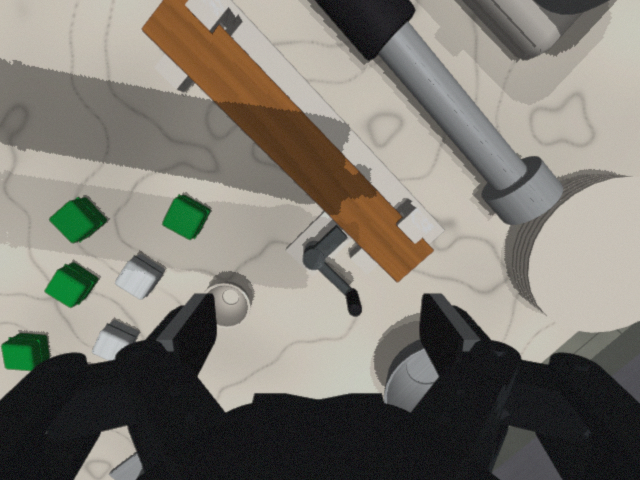

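Wrist view: plank +x end at about (418,258), pivot at (318,255), knob base at (350,290) and top at about (356,307).

```bash
python3 - <<'E'
from h import *
np.set_printoptions(precision=4,suppress=True)
C=cam('wrist'); im=cv2.imread('pics/w1.png')
m=cv2.inRange(cv2.cvtColor(im,cv2.COLOR_BGR2HSV),(0,80,30),(25,255,255)); m=cv2.morphologyEx(m,cv2.MORPH_OPEN,np.ones((3,3)))
k,l,s,c=cv2.connectedComponentsWithStats(m); i=1+s[1:,4].argmax(); 
h=cv2.convexHull(np.argwhere(l==i)[:,::-1].astype(np.int32)); mm=np.zeros(m.shape,np.uint8); cv2.fillConvexPoly(mm,h,1)
print(fit([C],[mm*1.],(.38,.058,.018),.03,(.495,.334,-.085)))
r,v=fit([C],[mm*1.],(.38,.058,.018),.03,(.51,.335,-.13)); print(r,v)
x,y,a=r; R=np.array([[np.cos(a),-np.sin(a)],[np.sin(a),np.cos(a)]])
for nm,q,z in(('pivot',(.1,-.078),.07),('knobtop',(.166,-.078),.084),('knobbase',(.166,-.078),.048),('hook',(.15,.029),.058)):
    print(nm,R@q+[x,y],proj(C,np.r_[R@q+[x,y],z]))
print('knob measured',ray(C,(356,307),.082),ray(C,(350,290),.05),'pivot',ray(C,(315,260),.07))
E
```

```text
(array([ 0.4929,  0.3374, -0.0901]), np.float64(-0.9682160191933454))
[ 0.4927  0.3374 -0.0903] -0.9681916520269621
pivot [0.5853 0.2507] [313.2408 266.2816]
knobtop [0.651  0.2448] [355.5975 310.7376]
knobbase [0.651  0.2448] [352.3813 296.6486]
hook [0.6447 0.3528] [413.8473 228.3408]
knob measured [0.6492 0.2478 0.082 ] [0.6424 0.25   0.05  ] pivot [0.5821 0.2576 0.07  ]
```

```bash
python3 - <<'E'
from h import *
a=np.pi/4-.09
go((.650,.246,.12),a)
q,r=pose(); piv=np.array([.584,.2515]); st=np.array([.650,.246])
for t in np.linspace(0,1.65,7)[1:]:
    w=piv+.0665*np.array([np.cos(-.09-t),np.sin(-.09-t)]); print(round(t,2),np.round(r.inv().apply(np.r_[w-st,0]),4))
E
```

```text
go [-0.107   0.0415  0.1802] [ 0.     -0.0004  0.0015] j7 now 0.17
0.27 [-0.0115 -0.0147 -0.    ]
0.55 [-0.0181 -0.0317 -0.    ]
0.82 [-0.0199 -0.0498 -0.    ]
1.1 [-0.0166 -0.0678 -0.    ]
1.37 [-0.0086 -0.0841 -0.    ]
1.65 [ 0.0035 -0.0977  0.    ]
```

```bash
python3 -m inch '[[[-0.107,0.0415,0.13,0,0,0,0],[-0.107,0.0415,0.13,0,0,0,0],[-0.107,0.0415,0.13,0,0,0,0],[-0.107,0.0415,0.13,0,0,0,0],[-0.107,0.0415,0.18,0,0,0,0],[-0.107,0.0415,0.18,0,0,0,0],[-0.107,0.0415,0.205,0,0,0,0],[-0.107,0.0415,0.23,0,0,0,0],[-0.107,0.0415,0.23,0,0,0,0],[-0.107,0.0415,0.23,0,0,0,0]]]' 20
python3 - <<'E'
from h import *
snap('wrist','w2.png'); print(pose()[0])
E
```

```text
clock: 4.0
position: [0.6509, 0.2457, 0.0723]
ee_rot: [0.424, 0.906, 0.001, 0.0]
ft_force: [-0.3, 0.6, 0.4]
grip_width: 0.499
grasp_force: 0.0
[0.65144819 0.24571274 0.07293219]
```

View pics/w2.png

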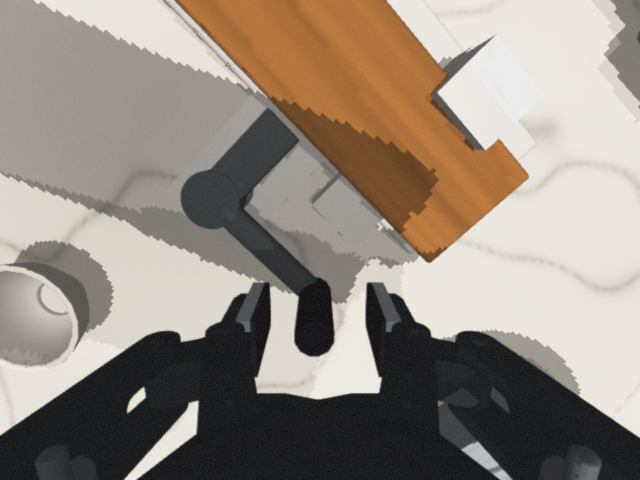

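The knob at (316,325) stands centred between the pads. I'll close to a loose cage and follow the arc.

```bash
python3 -m inch '[[[0,0,0,0,0,0,0.5],[0,0,0,0,0,0,0.5],[-0.0115,-0.0147,0,0,0,0,0.5],[-0.018,-0.032,0,0,0,0,0.5],[-0.02,-0.05,0,0,0,0,0.5],[-0.0166,-0.068,0,0,0,0,0.5],[-0.0086,-0.084,0,0,0,0,0.5],[0.002,-0.098,0,0,0,0,0.5],[0.005,-0.102,0,0,0,0,0.5],[0.005,-0.102,0,0,0,0,0.5]]]' 20
python3 -m inch '[[[0,0,0,0,0,0,0.5],[0,0,0,0,0,0,0.5],[0,0,0,0,0,0,0.5],[0,0,0,0,0,0,-0.2],[0,0,0,0,0,0,-0.2],[0,0,-0.05,0,0,0,-0.2],[0,0,-0.1,0,0,0,-0.2],[0,0,-0.15,0,0,0,-0.2],[0,0,-0.2,0,0,0,-0.2],[0,0,-0.2,0,0,0,-0.2]]]'
python3 - <<'E'
from h import *
snap('wrist','w3.png'); print(pose()[0]); go((.53,.335,.25),np.pi/2-.09)
E
```

```text
clock: 5.05
position: [0.5711, 0.1841, 0.0721]
ee_rot: [0.424, 0.906, 0.002, 0.002]
ft_force: [6.6, 1.5, -1.8]
grip_width: 0.251
grasp_force: 3.1
clock: 6.05
position: [0.5715, 0.1838, 0.278]
ee_rot: [0.424, 0.906, 0.004, 0.003]
ft_force: [-0.5, -0.8, -0.7]
grip_width: 0.597
grasp_force: 0.0
[0.57038684 0.18359478 0.27406818]
go [0.1422 0.0658 0.0243] [ 0.0051  0.0037 -0.786 ] j7 now 0.36
```

View pics/w3.png

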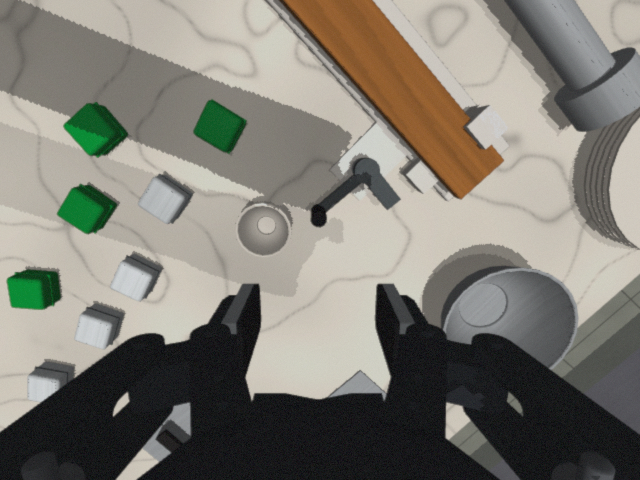

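Wrist view: lever at (365,165) to the knob at (318,215), pointing to dock −y. The cam is fully open and the plank is still docked. Next I grasp the plank at dock x = +35 mm.

```bash
python3 -m inch '[[[0.142,0.066,0.024,0,0,-0.786,-1],[0.142,0.066,0.024,0,0,-0.786,-1],[0.142,0.066,0.024,0,0,-0.786,-1],[0.142,0.066,0.024,0,0,-0.786,-1],[0.142,0.066,0.024,0,0,-0.786,-1],[0.142,0.066,0.024,0,0,-0.786,-1],[0.142,0.066,0.024,0,0,-0.786,-1],[0.142,0.066,0.024,0,0,-0.786,-1]]]' 20
python3 - <<'E'
from h import *
np.set_printoptions(precision=4,suppress=True)
C,im=snap('wrist','w4.png'); print(pose()[0])
m=cv2.inRange(cv2.cvtColor(im,cv2.COLOR_BGR2HSV),(0,80,30),(25,255,255)); m=cv2.morphologyEx(m,cv2.MORPH_OPEN,np.ones((3,3)))
k,l,s,c=cv2.connectedComponentsWithStats(m); i=1+s[1:,4].argmax(); 
h=cv2.convexHull(np.argwhere(l==i)[:,::-1].astype(np.int32)); mm=np.zeros(m.shape,np.uint8); cv2.fillConvexPoly(mm,h,1); mm[280:]=0
C2=C
def bm(*a):
    b=BM(*a); b[280:]=0; return b
import h as H; BM=H.boxmask; H.boxmask=bm
r,v=fit([C],[mm*1.],(.38,.058,.018),.03,(.493,.337,-.09)); print(r,v)
p=r[:2]+.035*np.array([np.cos(r[2]),np.sin(r[2])]); print(p)
go((p[0],p[1],.041),np.pi/2+r[2])
E
```

```text
clock: 6.9
position: [0.5286, 0.3342, 0.2453]
ee_rot: [0.046, 0.999, -0.001, -0.001]
ft_force: [1.2, -0.5, -0.9]
grip_width: 0.999
grasp_force: 0.0
[0.5287 0.3343 0.2456]
[ 0.5049  0.3348 -0.0904] -0.9710008800758773
[0.5397 0.3316]
go [-0.0115 -0.0015  0.2045] [-0.0008 -0.001  -0.001 ] j7 now 0.86
```

```bash
python3 -m inch '[[[0,-0.001,0.05,0,0,0,-1],[0,-0.001,0.1,0,0,0,-1],[0,-0.001,0.15,0,0,0,-1],[0,-0.001,0.175,0,0,0,-1],[0,-0.001,0.19,0,0,0,-1],[0,-0.001,0.204,0,0,0,-1],[0,-0.001,0.204,0,0,0,-1],[0,-0.001,0.204,0,0,0,-1]]]' 20
python3 -m inch '[[[0,0,0,0,0,0,1],[0,0,0,0,0,0,1],[0,0,0,0,0,0,1],[0,0,0,0,0,0,1],[0,0,0,0,0,0,1],[0,0,0,0,0,0,1],[0,0,0,0,0,0,1],[0,0,0,0,0,0,1]]]' 30
python3 - <<'E'
from h import *
o=sensors.get_obs();print(o['torque'],o['ft_force'],o['position'])
E
```

```text
clock: 7.75
position: [0.5295, 0.3341, 0.0435]
ee_rot: [0.045, 0.999, 0.001, 0.001]
ft_force: [-0.1, -0.1, -0.3]
grip_width: 1.0
grasp_force: 0.0
clock: 8.55
position: [0.5295, 0.3338, 0.0438]
ee_rot: [0.045, 0.999, 0.0, 0.001]
ft_force: [-1.3, -1.8, 7.0]
grip_width: 0.675
grasp_force: 33.3
[-0.47181348  0.35874559  0.01787602] [-1.34677682 -1.79805082  7.03346763] [0.52950803 0.33375374 0.04375205]
```

```bash
python3 -m inch '[[[0,0,0,0,0,0,1],[0,0,0,0,0,0,1],[0,-0.005,-0.001,0,0,0,1],[0,-0.01,-0.001,0,0,0,1],[0,-0.015,-0.001,0,0,0,1],[0,-0.021,-0.001,0,0,0,1],[0,-0.021,-0.001,0,0,0,1],[0,-0.021,-0.001,0,0,0,1]]]' 110
python3 - <<'E'
from h import *
snap('wrist','w5.png')
E
```

```text
clock: 9.35
position: [0.5273, 0.3133, 0.0444]
ee_rot: [0.045, 0.999, 0.001, 0.001]
ft_force: [-0.6, 2.2, 8.0]
grip_width: 0.651
grasp_force: 118.6
```

View pics/w5.png

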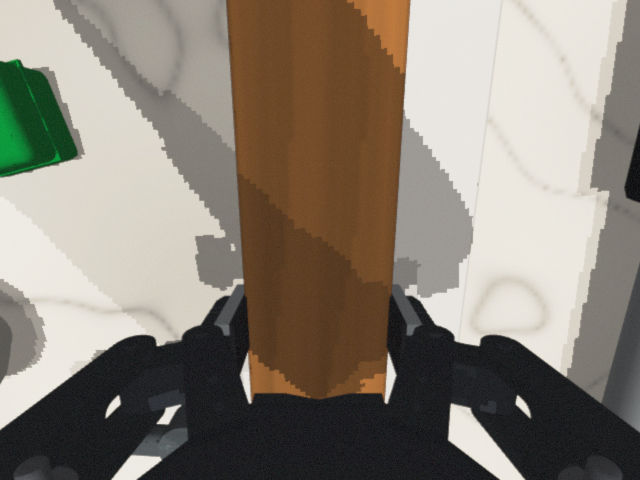

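The plank is gripped (pads at (235,310) and (400,310)) and has slid. Now I lift slowly.

```bash
python3 -m inch '[[[0,0,-0.004,0,0,0,1],[0,0,-0.008,0,0,0,1],[0,0,-0.014,0,0,0,1],[0,0,-0.02,0,0,0,1],[0,0,-0.03,0,0,0,1],[0,0,-0.045,0,0,0,1],[0,0,-0.06,0,0,0,1],[0,0,-0.08,0,0,0,1],[0,0,-0.08,0,0,0,1],[0,0,-0.08,0,0,0,1]]]' 
python3 -m inch '[[[0,0,0,0,0,0,1],[0,0,0,0,0,0,1],[0,0,0,0,0,0,1],[0,0,0,0,0,0,1],[0,0,0,0,0,0,1]]]'
python3 - <<'E'
from h import *
for i in range(4):
    snap('scene','s1.png'); o=sensors.get_obs();q,r=pose(); print(np.round(np.r_[o['torque'],o['ft_force'],o['position']],3), np.round(r.inv().apply(o['torque']),3))
E
```

```text
clock: 10.4
position: [0.5272, 0.3129, 0.1239]
ee_rot: [0.045, 0.999, 0.0, 0.001]
ft_force: [-0.9, 0.3, -7.3]
grip_width: 0.653
grasp_force: 117.7
clock: 10.9
position: [0.5269, 0.3127, 0.1231]
ee_rot: [0.045, 0.999, -0.0, -0.0]
ft_force: [0.9, -0.2, -6.3]
grip_width: 0.652
grasp_force: 117.7
[-2.600e-02 -6.400e-02 -5.000e-03  4.160e-01 -2.420e-01 -5.372e+00
  5.270e-01  3.130e-01  1.230e-01] [ 0.02  -0.066  0.005]
[-3.000e-03 -8.000e-02  4.600e-02  1.900e-01 -3.800e-02 -5.669e+00
  5.270e-01  3.130e-01  1.230e-01] [-0.004 -0.08  -0.046]
[-0.065 -0.049  0.01  -0.014 -0.163 -5.732  0.527  0.313  0.123] [ 0.06  -0.055 -0.01 ]
[ 0.026 -0.13  -0.01   0.291 -0.754 -5.636  0.527  0.313  0.123] [-0.038 -0.127  0.01 ]
```

View pics/s1.png

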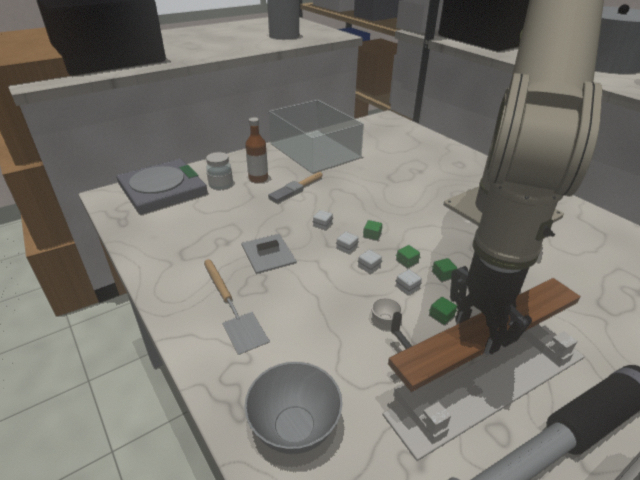

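The plank is lifted, level and clear of the dock, at about 0.58 kg. I'll average the torque while I plan the carry.

```bash
python3 - <<'E'
from h import *
q,r=pose();A=[]
for i in range(24):
    imaging.camera('wrist'); o=sensors.get_obs(); A.append(np.r_[o['torque'],o['ft_force']])
A=np.array(A); m=A.mean(0); s=A.std(0)/24**.5; print(m.round(3),s.round(3))
d=np.cross([0,0,1],m[:3])  # r = z x tau / Fz-ish
t=r.inv().apply(m[:3]); print('tool torque',t.round(4),'com offset world',(np.array([m[1],-m[0]])/-m[5]).round(4))
go((.635,-.194,.16),1.36-np.pi/2); go((.53,.1,.2),.6)
E
```

```text
[-1.600e-02 -9.800e-02  3.000e-03  9.600e-02 -6.300e-02 -6.026e+00] [0.005 0.004 0.005 0.095 0.07  0.086]
tool torque [ 0.0068 -0.0985 -0.0031] com offset world [-0.0162  0.0026]
go [-0.1531 -0.495  -0.0367] [ 1.0000e-04  1.0000e-04 -1.4498e+00] j7 now 0.89
go [-0.0221 -0.2116 -0.0767] [ 1.00e-04 -0.00e+00  8.81e-01] j7 now 0.89
```

```bash
python3 - <<'E'
from h import *
np.set_printoptions(precision=4,suppress=True)
I={n:cv2.imread(f'pics/{n}0.png') for n in('top','scene')}; C={n:cam(n) for n in I}; M={}
for n,roi in(('top',(325,190,390,250)),('scene',(235,225,305,280))):
    hs=cv2.cvtColor(I[n],cv2.COLOR_BGR2HSV); m=cv2.inRange(hs,(0,0,0),(180,10,255))|cv2.inRange(hs,(0,0,0),(180,255,75)); z=np.zeros_like(m);a,b,c,d=roi;z[b:d,a:c]=m[b:d,a:c]
    z=cv2.morphologyEx(z,cv2.MORPH_OPEN,np.ones((3,3)));k,l,s,_=cv2.connectedComponentsWithStats(z);i=1+s[1:,4].argmax()
    cs=cv2.findContours(np.uint8(l==i),0,2)[0]; f=np.zeros_like(z);cv2.drawContours(f,cs,-1,1,-1);M[n]=f*1.
    dk=np.argwhere((hs[...,2]<55)&(f>0))[:,::-1]; print(n,len(dk),dk.mean(0),ray(C[n],dk.mean(0),.03),ray(C[n],dk.mean(0),.024))
    print(fit([C[n]],[M[n]],(.12,.1,.008),0,(.635,-.194,1.36)))
print(fit(list(C.values()),list(M.values()),(.12,.1,.008),0,(.635,-.194,1.36)))
q,r=pose(); p=np.array((.632,-.2096,.18)); print(r.inv().apply(p-q), r.as_euler('zyx'), 'rot 1.69')
E
```

```text
top 104 [357.1154 218.1058] [ 0.6321 -0.1926  0.03  ] [ 0.6334 -0.1931  0.024 ]
(array([ 0.6354, -0.1936,  1.3714]), np.float64(-0.8895050466941956))
scene 0 [nan nan] [nan nan nan] [nan nan nan]
(array([ 0.631 , -0.1989,  1.3747]), np.float64(-0.8806200791710985))
(array([ 0.6328, -0.1948,  1.3718]), np.float64(-0.8812338527973121))
[-0.1515 -0.5108 -0.0567] [-3.0518  0.     -3.1415] rot 1.69<stdin>:8: RuntimeWarning: Mean of empty slice.
  ret = um.true_divide(
```

```bash
python3 -m inch '[[[0,0,-0.02,0,0,0,1],[-0.008,-0.025,-0.04,0,0,0.05,1],[-0.02,-0.06,-0.057,0,0,0.12,1],[-0.03,-0.1,-0.057,0,0,0.22,1],[-0.04,-0.14,-0.057,0,0,0.32,1],[-0.05,-0.18,-0.057,0,0,0.44,1],[-0.06,-0.21,-0.057,0,0,0.56,1],[-0.07,-0.24,-0.057,0,0,0.68,1],[-0.08,-0.27,-0.057,0,0,0.8,1],[-0.088,-0.3,-0.057,0,0,0.9,1]]]'
python3 - <<'E'
from h import *
q,r=pose(); print(q); go((.6298,-.2109,.18),-.199)
E
```

```text
clock: 13.3
position: [0.5879, 0.0048, 0.1805]
ee_rot: [0.477, 0.879, 0.0, 0.0]
ft_force: [0.2, 1.0, -6.6]
grip_width: 0.649
grasp_force: 118.9
[0.58793144 0.00481828 0.18047227]
go [-0.2037 -0.0824  0.0004] [ 5.000e-04 -1.000e-04  7.753e-01] j7 now 0.58
```

```bash
python3 -m inch '[[[-0.02,-0.008,0,0,0,0.08,1],[-0.045,-0.018,0,0,0,0.18,1],[-0.07,-0.028,0,0,0,0.28,1],[-0.095,-0.038,0,0,0,0.38,1],[-0.12,-0.048,0,0,0,0.48,1],[-0.145,-0.058,0,0,0,0.58,1],[-0.17,-0.068,0,0,0,0.66,1],[-0.19,-0.076,0,0,0,0.73,1],[-0.2037,-0.0824,0,0,0,0.775,1],[-0.2037,-0.0824,0,0,0,0.775,1]]]'
python3 -m inch '[[[0,0,0,0,0,0,1],[0,0,0,0,0,0,1],[0,0,0,0,0,0,1]]]'
python3 - <<'E'
from h import *
A=[]
C,im=snap('top','t2.png')
for i in range(20):
    imaging.camera('wrist'); o=sensors.get_obs(); A.append(np.r_[o['torque'],o['ft_force']])
m=np.mean(A,0); print(m.round(3),'com offset world',(np.array([m[1],-m[0]])/-m[5]).round(4))
q,r=pose(); print(q); go((.6298,-.2109,.06),-.199)
cv2.imwrite('pics/t2c.png',cv2.resize(im[130:330,230:500],None,fx=2.8,fy=2.8))
E
```

```text
clock: 14.3
position: [0.6302, -0.2122, 0.1802]
ee_rot: [0.774, 0.634, -0.001, 0.0]
ft_force: [-0.7, -0.1, -5.9]
grip_width: 0.65
grasp_force: 118.9
clock: 14.6
position: [0.6309, -0.2081, 0.1803]
ee_rot: [0.772, 0.636, 0.0, -0.0]
ft_force: [-0.0, -0.5, -6.4]
grip_width: 0.648
grasp_force: 118.9
[-0.096  0.019  0.017 -0.025  0.225 -6.166] com offset world [0.0031 0.0156]
[ 0.63060024 -0.20946176  0.18028367]
go [-0.0016 -0.0005  0.1203] [ 0.     -0.0001  0.005 ] j7 now 0.24
```

View pics/t2c.png

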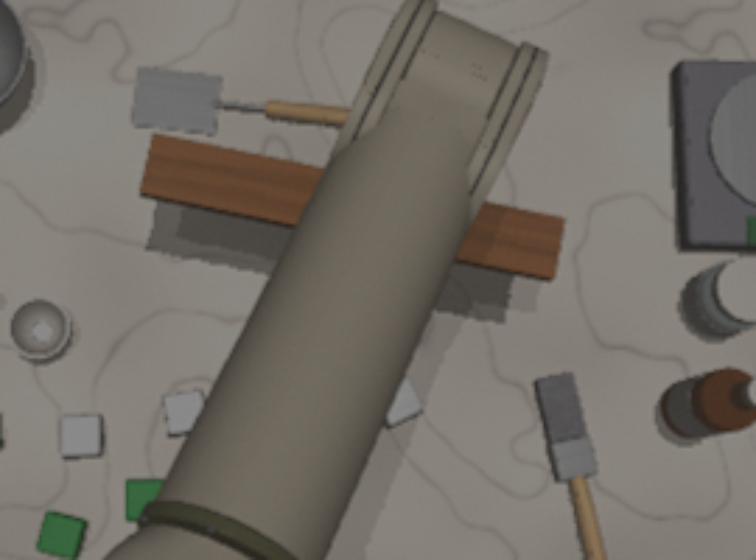

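The plank hangs over the ridge, clear of the spatula, and the torque estimate repeats (16 mm). Now I lower it.

```bash
python3 -m inch '[[[0,-0.0005,0.02,0,0,0.005,1],[-0.0015,-0.0005,0.045,0,0,0.005,1],[-0.0015,-0.0005,0.07,0,0,0.005,1],[-0.0015,-0.0005,0.095,0,0,0.005,1],[-0.0015,-0.0005,0.11,0,0,0.005,1],[-0.0015,-0.0005,0.12,0,0,0.005,1],[-0.0015,-0.0005,0.125,0,0,0.005,1],[-0.0015,-0.0005,0.128,0,0,0.005,1],[-0.0015,-0.0005,0.128,0,0,0.005,1]]]'
python3 -m inch '[[[0,0,0.002,0,0,0,1],[0,0,0.004,0,0,0,1],[0,0,0.006,0,0,0,1],[0,0,0.006,0,0,0,1],[0,0,0.006,0,0,0,1]]]'
python3 - <<'E'
from h import *
A=[]
for i in range(6):
    imaging.camera('wrist'); o=sensors.get_obs(); A.append(np.r_[o['torque'],o['ft_force'],o['position']])
print(np.mean(A,0).round(3))
E
```

```text
clock: 16.55
position: [0.6302, -0.211, 0.0528]
ee_rot: [0.774, 0.633, 0.0, 0.0]
ft_force: [-0.1, 0.2, -5.6]
grip_width: 0.645
grasp_force: 118.7
clock: 17.05
position: [0.6298, -0.2108, 0.0463]
ee_rot: [0.774, 0.633, 0.0, -0.0]
ft_force: [0.1, 0.3, -6.0]
grip_width: 0.656
grasp_force: 118.7
[-1.100e-01  3.000e-03 -6.000e-03  1.830e-01 -2.700e-02 -5.987e+00
  6.300e-01 -2.110e-01  4.600e-02]
```

```bash
python3 -m inch '[[[0,0,0.001,0,0,0,1],[0,0,0.002,0,0,0,1],[0,0,0.002,0,0,0,1],[0,0,0.002,0,0,0,1]]]'
python3 -m inch '[[[0,0,0.001,0,0,0,1],[0,0,0.001,0,0,0,1],[0,0,0.001,0,0,0,1],[0,0,0.001,0,0,0,1]]]'
python3 - <<'E'
from h import *
A=[]
for i in range(6):
    imaging.camera('wrist'); o=sensors.get_obs(); A.append(np.r_[o['torque'],o['ft_force'],o['position']])
print(np.mean(A,0).round(3))
E
```

```text
clock: 17.75
position: [0.6299, -0.2109, 0.0444]
ee_rot: [0.774, 0.633, 0.0, -0.0]
ft_force: [-1.4, -0.4, -2.8]
grip_width: 0.648
grasp_force: 119.4
clock: 18.15
position: [0.6299, -0.2109, 0.0443]
ee_rot: [0.774, 0.633, 0.0, -0.0]
ft_force: [-5.2, 1.6, 6.1]
grip_width: 0.646
grasp_force: 120.6
[ 0.449  1.074  0.087 -4.984  1.628  6.179  0.63  -0.211  0.044]
```

```bash
python3 -m inch '[[[0,0,-0.0008,0,0,0,1],[0,0,-0.0008,0,0,0,1],[0,0,-0.0008,0,0,0,1],[0,0,-0.0008,0,0,0,1]]]' 20
python3 -m inch '[[[0,0,0,0,0,0,-0.33],[0,0,0,0,0,0,-0.36],[0,0,0,0,0,0,-0.4],[0,0,0,0,0,0,-0.45],[0,0,0,0,0,0,-0.5],[0,0,0,0,0,0,-0.5],[0,0,0,0,0,0,-0.5],[0,0,0,0,0,0,-0.5]]]'
python3 - <<'E'
from h import *
snap('wrist','w6.png')
E
```

```text
clock: 18.85
position: [0.6299, -0.2109, 0.0444]
ee_rot: [0.774, 0.633, 0.0, 0.0]
ft_force: [-4.0, 0.3, 2.7]
grip_width: 0.65
grasp_force: 119.8
clock: 19.65
position: [0.6299, -0.2109, 0.0441]
ee_rot: [0.774, 0.633, 0.0, 0.0]
ft_force: [-0.9, -0.3, -0.3]
grip_width: 0.753
grasp_force: 0.0
```

View pics/w6.png

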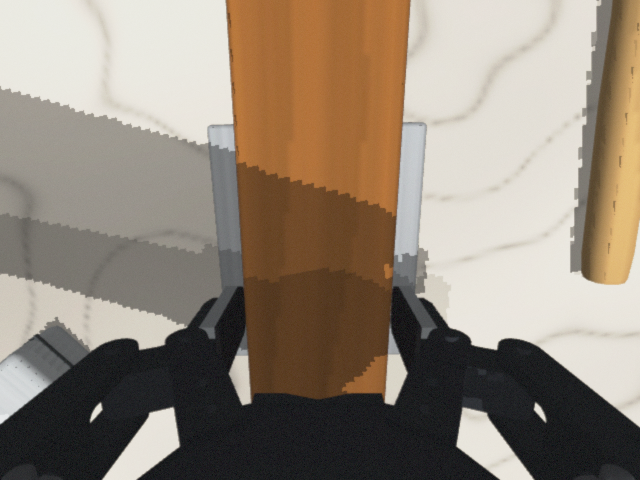

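The plank appears level on the ridge. The foot shows at rows 125–350, centred under it. I'll wait, then retreat and verify.

```bash
python3 - <<'E'
from h import *
C=cam('wrist'); print([ray(C,p,.008)[:2].round(4) for p in((209,127),(426,123),(235,353),(397,353))],ray(C,(317,125),.008),ray(C,(317,353),.008))
E
python3 -m inch '[[[0,0,0,0,0,0,-1],[0,0,0,0,0,0,-1],[0,0,0,0,0,0,-1],[0,0,0,0,0,0,-1],[0,0,-0.01,0,0,0,-1],[0,0,-0.03,0,0,0,-1],[0,0,-0.06,0,0,0,-1],[0,0,-0.1,0,0,0,-1],[0,0,-0.15,0,0,0,-1],[0,0,-0.2,0,0,0,-1]]]'
python3 - <<'E'
from h import *
snap('wrist','w7.png'); np.set_printoptions(precision=4,suppress=True)
C,im=snap('scene','s2.png')
cv2.imwrite('pics/s2c.png',cv2.resize(im[150:350,180:450],None,fx=2.8,fy=2.8))
E
```

```text
[array([ 0.5968, -0.1276]), array([ 0.6922, -0.145 ]), array([ 0.578 , -0.2418]), array([ 0.6635, -0.2591])] [ 0.64430698 -0.13626574  0.008     ] [ 0.62123838 -0.25055963  0.008     ]
clock: 20.7
position: [0.6293, -0.2109, 0.2467]
ee_rot: [0.774, 0.633, 0.0, 0.0]
ft_force: [0.8, -0.6, 0.0]
grip_width: 0.997
grasp_force: 0.0
```

View pics/s2c.png

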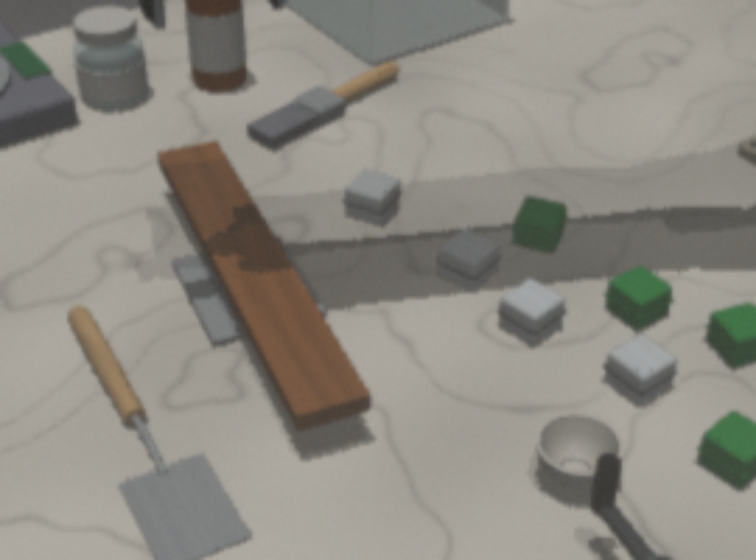

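It balances by itself, clear of the counter at both ends with an even shadow. Next I lock the cam and measure the plank and tins from above.

```bash
python3 -m inch '[[[0,0,0,0,0,0,0],[0,0,0,0,0,0,0],[0,0,0,0,0,0,0]]]' 20
python3 - <<'E'
from h import *
go((.572,.1855,.2),.695)
E
```

```text
clock: 21.1
position: [0.6292, -0.2106, 0.2426]
ee_rot: [0.774, 0.633, -0.001, -0.001]
ft_force: [0.2, -0.6, -0.5]
grip_width: 0.517
grasp_force: 0.0
go [ 0.3769 -0.1343  0.043 ] [-0.0022 -0.0012 -0.894 ] j7 now 0.22
```

```bash
python3 -m inch '[[[0.377,-0.134,0.04,0,0,-0.894,0],[0.377,-0.134,0.04,0,0,-0.894,0],[0.377,-0.134,0.04,0,0,-0.894,0],[0.377,-0.134,0.04,0,0,-0.894,0],[0.377,-0.134,0.04,0,0,-0.894,0],[0.377,-0.134,0.04,0,0,-0.894,0],[0.377,-0.134,0.04,0,0,-0.894,0],[0.377,-0.134,0.04,0,0,-0.894,0],[0.377,-0.134,0.04,0,0,-0.894,0],[0.377,-0.134,0.04,0,0,-0.894,0]]]'
python3 - <<'E'
from h import *
np.set_printoptions(precision=4,suppress=True)
go((.572,.1855,.072),.695)
C,im=snap('top','t3.png'); hs=cv2.cvtColor(im,cv2.COLOR_BGR2HSV)
m=cv2.inRange(hs,(0,80,30),(25,255,255)); z=np.zeros_like(m); z[150:290,270:450]=m[150:290,270:450]
k,l,s,c=cv2.connectedComponentsWithStats(z); 
i=min((j for j in range(1,k) if s[j,4]>800),key=lambda j:0); print([(s[j,4],c[j]) for j in range(1,k) if s[j,4]>100])
h=cv2.convexHull(np.argwhere(l==i)[:,::-1].astype(np.int32)); mm=np.zeros(m.shape,np.uint8); cv2.fillConvexPoly(mm,h,1)
print('plank',fit([C],[mm*1.],(.38,.058,.018),.03,(.637,-.177,1.372)))
m=cv2.inRange(hs,(0,0,60),(180,10,255)); z=np.zeros_like(m); z[255:310,235:400]=m[255:310,235:400]
z=cv2.morphologyEx(z,cv2.MORPH_CLOSE,np.ones((3,3)));k,l,s,c=cv2.connectedComponentsWithStats(z)
for i in range(1,k):
    if s[i,4]>60:
        h=cv2.convexHull(np.argwhere(l==i)[:,::-1].astype(np.int32)); mm=np.zeros(m.shape,np.uint8); cv2.fillConvexPoly(mm,h,1)
        g=ray(C,c[i],.02); print(s[i,4],c[i],min((fit([C],[mm*1.],(.04,.04,.032),0,(g[0],g[1],a)) for a in(0.1,.4,.8,1.2)),key=lambda t:t[1]))
E
```

```text
clock: 22.1
position: [0.572, 0.1866, 0.2028]
ee_rot: [0.423, 0.906, -0.001, -0.001]
ft_force: [0.4, -1.3, -0.3]
grip_width: 0.502
grasp_force: 0.0
go [-0.0009 -0.0005  0.1308] [-0.0021 -0.0007  0.0032] j7 now 0.37
[(np.int32(256), array([348.0234, 170.7695])), (np.int32(2684), array([352.5186, 215.2776]))]
plank (array([ 0.6388, -0.1778,  1.3739]), np.float64(-0.9099921399344404))
202 [371.6733 272.8812] (array([ 0.4769, -0.2344,  0.5757]), np.float64(-0.8022153521560121))
202 [295.6436 276.8515] (array([ 0.4632, -0.0215,  1.7663]), np.float64(-0.823849043158098))
204 [326.3088 277.7843] (array([ 0.4618, -0.1073,  0.3171]), np.float64(-0.8352621953047701))
203 [258.6207 285.2414] (array([0.4386, 0.0815, 1.4602]), np.float64(-0.7399008394839145))
```

```bash
python3 -m inch '[[[-0.001,-0.0005,0.05,0,0,0.003,0],[-0.001,-0.0005,0.09,0,0,0.003,0],[-0.001,-0.0005,0.115,0,0,0.003,0],[-0.001,-0.0005,0.13,0,0,0.003,0],[-0.001,-0.0005,0.13,0,0,0.003,0],[-0.001,-0.0005,0.13,0,0,0.003,0],[-0.001,-0.0005,0.13,0,0,0.003,0.5],[-0.001,-0.0005,0.13,0,0,0.003,0.5]]]'
python3 -m inch '[[[-0.012,0.0136,0,0,0,0,0.5],[-0.02,0.03,0,0,0,0,0.5],[-0.0234,0.048,0,0,0,0,0.5],[-0.0216,0.066,0,0,0,0,0.5],[-0.015,0.083,0,0,0,0,0.5],[-0.0035,0.098,0,0,0,0,0.5],[0.001,0.102,0,0,0,0,0.5],[0.001,0.102,0,0,0,0,0.5],[0.001,0.102,0,0,0,0,0.5]]]'
python3 -m inch '[[[0,0,0,0,0,0,-0.2],[0,0,0,0,0,0,-0.2],[0,0,-0.05,0,0,0,-0.2],[0,0,-0.1,0,0,0,-0.2],[0,0,-0.15,0,0,0,-0.2],[0,0,-0.18,0,0,0,-0.2],[0,0,-0.18,0,0,0,-0.2]]]'
python3 - <<'E'
from h import *
C,im=snap('wrist','w8.png'); cv2.imwrite('pics/w8c.png',im[60:420,160:560])
print(proj(C,(.6509,.2457,.084)),proj(C,(.585,.2515,.07)))
go((.4386,.0815,.2),1.46)
E
```

```text
clock: 22.95
position: [0.5741, 0.1843, 0.0756]
ee_rot: [0.425, 0.905, 0.001, 0.001]
ft_force: [1.1, 0.9, 0.5]
grip_width: 0.246
grasp_force: 0.0
clock: 23.85
position: [0.6508, 0.2489, 0.0743]
ee_rot: [0.426, 0.905, -0.001, -0.0]
ft_force: [-2.8, -3.8, -0.3]
grip_width: 0.25
grasp_force: 2.3
clock: 24.55
position: [0.6531, 0.2509, 0.2607]
ee_rot: [0.425, 0.905, 0.004, 0.003]
ft_force: [0.8, -0.0, 0.8]
grip_width: 0.6
grasp_force: 0.0
[310.50925249 224.54058506] [258.43293491 171.02025134]
go [ 0.0063 -0.2727  0.0558] [ 0.005   0.0032 -0.7676] j7 now 0.34
```

View pics/w8c.png

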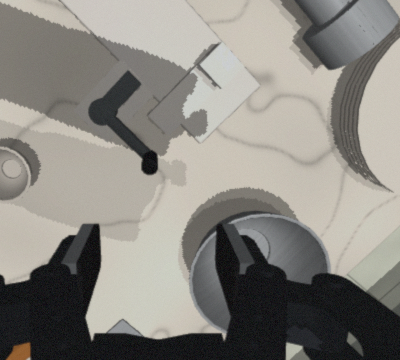

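The knob is back at (310,225), where the locked pose projects, so the cam is locked. Now the tins, starting with A (leftmost).

```bash
python3 - <<'E'
from h import *
go((.4386,.0815,.18),-.11)
E
```

```text
go [ 0.0063 -0.2728  0.0758] [ 0.0058 -0.0013  0.8024] j7 now 0.34
```

```bash
python3 -m inch '[[[0.006,-0.273,0.075,0.004,0,0.802,-0.4],[0.006,-0.273,0.075,0.004,0,0.802,-0.4],[0.006,-0.273,0.075,0.004,0,0.802,-0.4],[0.006,-0.273,0.075,0.004,0,0.802,-0.4],[0.006,-0.273,0.075,0.004,0,0.802,-0.4],[0.006,-0.273,0.075,0.004,0,0.802,-0.4],[0.006,-0.273,0.075,0.004,0,0.802,-0.4],[0.006,-0.273,0.075,0.004,0,0.802,-0.4],[0.006,-0.273,0.075,0.004,0,0.802,-0.4],[0.006,-0.273,0.075,0.004,0,0.802,-0.4]]]'
cat >> h.py <<'E'
def tin(guess):
    C,im=snap('wrist'); hs=cv2.cvtColor(im,cv2.COLOR_BGR2HSV); px=proj(C,(*guess,.02))
    m=cv2.inRange(hs,(0,0,50),(180,14,255)); m[330:]=0; m=cv2.morphologyEx(m,cv2.MORPH_OPEN,np.ones((3,3)))
    k,l,s,c=cv2.connectedComponentsWithStats(m)
    i=min((j for j in range(1,k) if s[j,4]>500),key=lambda j:np.linalg.norm(c[j]-px))
    h=cv2.convexHull(np.argwhere(l==i)[:,::-1].astype(np.int32)); mm=np.zeros(m.shape,np.uint8); cv2.fillConvexPoly(mm,h,1)
    cv2.imwrite('pics/lasttin.png',np.hstack([im[100:400,150:500],cv2.cvtColor(mm*255,cv2.COLOR_GRAY2BGR)[100:400,150:500]]))
    g=ray(C,c[i],.02); r=min((fit([C],[mm*1.],(.04,.04,.032),0,(g[0],g[1],a)) for a in(0.,.4,.8,1.2)),key=lambda t:t[1]); print(s[i,4],c[i],r)
    return r[0]
E
python3 - <<'E'
from h import *
r=tin((.4386,.0815)); ys=pose()[1].as_matrix()[:,1];cur=np.arctan2(ys[1],ys[0]); a=r[2]; a+=round((cur-a)/(np.pi/2))*np.pi/2; print(cur,a); go((r[0],r[1],.023),a)
E
```

```text
clock: 25.6
position: [0.4377, 0.081, 0.1791]
ee_rot: [0.745, 0.668, -0.002, -0.001]
ft_force: [-0.4, 0.1, 0.0]
grip_width: 0.7
grasp_force: 0.0
2299 [316.89865159 226.61287516] (array([0.43666029, 0.08079144, 1.61801167]), np.float64(-0.8911328206431568))
-0.10904585036589741 0.047215344787459035
go [ 1.00e-04 -4.00e-04  1.56e-01] [-0.0036  0.0016 -0.1563] j7 now -0.4
```

View pics/lasttin.png

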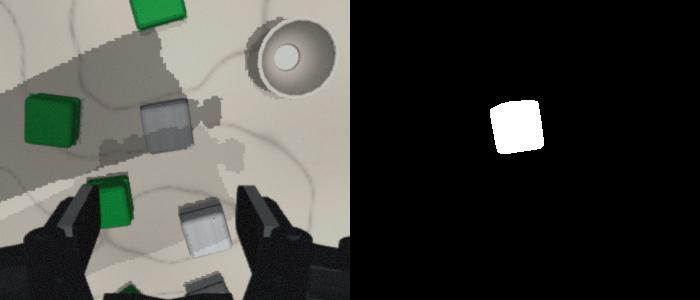

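The tin at (166,126) is isolated and the fit agrees within 2 mm. I'll pick it.

```bash
python3 -m inch '[[[0,0,0.05,-0.003,0.0015,-0.1,-0.4],[0,0,0.1,-0.003,0.0015,-0.15,-0.4],[0,0,0.13,-0.003,0.0015,-0.15,-0.4],[0,0,0.156,-0.003,0.0015,-0.15,-0.4],[0,0,0.156,-0.003,0.0015,-0.15,-0.4],[0,0,0.156,-0.003,0.0015,-0.15,-0.4],[0,0,0.156,-0.003,0.0015,-0.15,0.6],[0,0,0.156,-0.003,0.0015,-0.15,0.6],[0,0,0.156,-0.003,0.0015,-0.15,0.6],[0,0,0.156,-0.003,0.0015,-0.15,0.6]]]' 20
python3 -m inch '[[[0,0,0,0,0,0,0.6],[0,0,-0.04,0,0,0,0.6],[0,0,-0.09,0,0,0,0.6],[0,0,-0.12,0,0,0,0.6],[0,0,-0.12,0,0,0,0.6]]]'
cat >> h.py <<'E'
def plk(s,z=.073): go((.633+.195*s,-.194+.981*s,z),1.374-np.pi/2)
E
python3 - <<'E'
from h import *
plk(.035,.13)
E
```

```text
clock: 26.65
position: [0.4378, 0.0807, 0.0246]
ee_rot: [0.693, 0.721, 0.001, 0.0]
ft_force: [0.4, 0.7, 6.8]
grip_width: 0.465
grasp_force: 21.1
clock: 27.15
position: [0.4393, 0.081, 0.148]
ee_rot: [0.693, 0.721, 0.004, 0.001]
ft_force: [0.1, -0.4, -0.7]
grip_width: 0.465
grasp_force: 20.6
go [-0.2485  0.1907  0.0184] [ 0.0069 -0.005   0.2367] j7 now -0.24
```

```bash
python3 -m inch '[[[-0.04,0.031,0.01,0.006,-0.004,0.12,0.6],[-0.08,0.062,0.018,0.006,-0.004,0.236,0.6],[-0.12,0.092,0.018,0.006,-0.004,0.236,0.6],[-0.16,0.123,0.018,0.006,-0.004,0.236,0.6],[-0.2,0.154,0.018,0.006,-0.004,0.236,0.6],[-0.235,0.18,0.018,0.006,-0.004,0.236,0.6],[-0.2485,0.1907,0.018,0.006,-0.004,0.236,0.6],[-0.2485,0.1907,0.018,0.006,-0.004,0.236,0.6],[-0.2485,0.1907,0.018,0.006,-0.004,0.236,0.6]]]'
python3 - <<'E'
from h import *
plk(.035,.074); snap('wrist','w9.png')
E
```

```text
clock: 28.05
position: [0.6367, -0.1604, 0.1244]
ee_rot: [0.773, 0.634, -0.004, -0.001]
ft_force: [-0.1, 0.7, 0.4]
grip_width: 0.464
grasp_force: 20.6
go [0.0016 0.0032 0.0503] [-0.007   0.0044  0.0003] j7 now 0.19
```

View pics/w9.png

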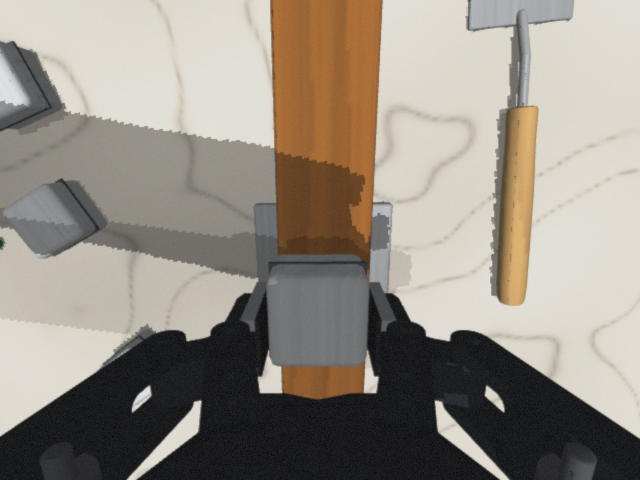

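The tin is held square over the plank, with the plank centre about 6 px to the right. I'll correct, lower and release.

```bash
python3 -m inch '[[[0.0015,0.004,0.015,-0.006,0.004,0,0.6],[0.0015,0.004,0.03,-0.006,0.004,0,0.6],[0.0015,0.004,0.042,-0.006,0.004,0,0.6],[0.0015,0.004,0.048,-0.006,0.004,0,0.6],[0.0015,0.004,0.05,-0.006,0.004,0,0.6],[0.0015,0.004,0.05,-0.006,0.004,0,0.6],[0.0015,0.004,0.05,-0.006,0.004,0,0.6]]]'
```

```text
clock: 28.8
position: [0.6413, -0.1601, 0.0754]
ee_rot: [0.773, 0.635, 0.0, 0.0]
ft_force: [0.8, 0.7, -1.0]
grip_width: 0.463
grasp_force: 20.6
```

```bash
python3 -m inch '[[[0,0,0.001,0,0,0,0.6],[0,0,0.001,0,0,0,0.6],[0,0,0.001,0,0,0,0.05],[0,0,0.001,0,0,0,0],[0,0,0.001,0,0,0,-0.05],[0,0,0.001,0,0,0,-0.1],[0,0,0.001,0,0,0,-0.2],[0,0,-0.02,0,0,0,-0.3],[0,0,-0.06,0,0,0,-0.4],[0,0,-0.1,0,0,0,-0.4]]]'
python3 - <<'E'
from h import *
np.set_printoptions(precision=4,suppress=True)
C,im=snap('wrist','w10.png'); C,im=snap('scene','s3.png')
go((.4632,-.0215,.15),.195)
cv2.imwrite('pics/s3c.png',im[150:330,200:450])
E
```

```text
clock: 29.8
position: [0.6404, -0.1598, 0.1755]
ee_rot: [0.773, 0.634, -0.001, -0.0]
ft_force: [0.6, -0.1, -0.6]
grip_width: 0.7
grasp_force: 0.0
go [ 0.1017 -0.2044  0.0293] [ 0.0087  0.0018 -0.3914] j7 now 0.17
```

View pics/w10.png

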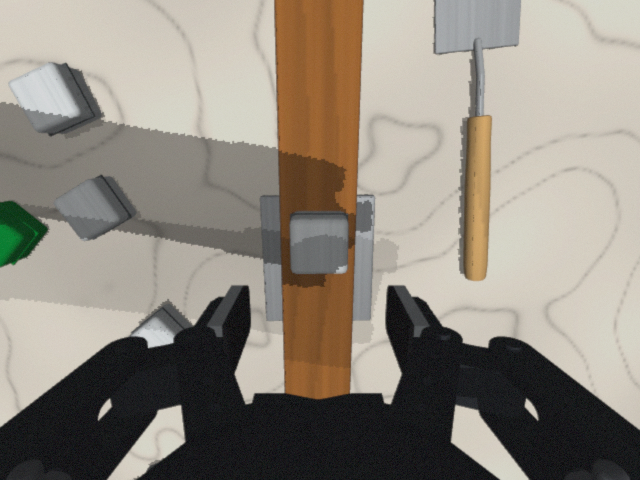

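Tin A sits flat and centred at (320,243) and the plank stays level. My picture budget is used up, so I'll check the rest by numbers. Next is tin B.

```bash
python3 -m inch '[[[0.02,-0.04,0,0.008,0.0015,-0.1,-0.4],[0.1,-0.2,0.025,0.008,0.0015,-0.391,-0.4],[0.1,-0.2,0.025,0.008,0.0015,-0.391,-0.4],[0.1017,-0.2044,0.029,0.008,0.0015,-0.391,-0.4],[0.1017,-0.2044,0.029,0.008,0.0015,-0.391,-0.4],[0.1017,-0.2044,0.029,0.008,0.0015,-0.391,-0.4],[0.1017,-0.2044,0.029,0.008,0.0015,-0.391,-0.4],[0.1017,-0.2044,0.029,0.008,0.0015,-0.391,-0.4]]]'
cat >> h.py <<'E'
def pick(g):
    r=tin(g); ys=pose()[1].as_matrix()[:,1];cur=np.arctan2(ys[1],ys[0]); a=r[2]; a+=round((cur-a)/(np.pi/2))*np.pi/2; print(cur,a); go((r[0],r[1],.023),a)
E
python3 -c "
from h import *
pick((.4632,-.0215))"
```

```text
clock: 30.7
position: [0.4611, -0.021, 0.1462]
ee_rot: [0.635, 0.772, -0.002, -0.003]
ft_force: [-0.0, 0.2, 0.2]
grip_width: 0.698
grasp_force: 0.0
2876 [318.96662031 238.63595271] (array([ 0.46110395, -0.02318383,  1.74384348]), np.float64(-0.8671957719635769))
0.1937263252150435 0.173047156132474
go [-0.0022  0.0004  0.1231] [-0.0071 -0.002   0.0207] j7 now 0.17
```

```bash
python3 -m inch '[[[-0.002,0,0.05,-0.006,-0.002,0.02,-0.4],[-0.002,0,0.1,-0.006,-0.002,0.02,-0.4],[-0.002,0,0.123,-0.006,-0.002,0.02,-0.4],[-0.002,0,0.123,-0.006,-0.002,0.02,-0.4],[-0.002,0,0.123,-0.006,-0.002,0.02,-0.4],[-0.002,0,0.123,-0.006,-0.002,0.02,0.6],[-0.002,0,0.123,-0.006,-0.002,0.02,0.6],[-0.002,0,0.123,-0.006,-0.002,0.02,0.6],[-0.002,0,0.123,-0.006,-0.002,0.02,0.6]]]' 20
python3 -m inch '[[[0,0,0,0,0,0,0.6],[0,0,-0.04,0,0,0,0.6],[0,0,-0.09,0,0,0,0.6],[0,0,-0.11,0,0,0,0.6],[0,0,-0.11,0,0,0,0.6]]]'
python3 - <<'E'
from h import *
plk(-.035,.13)
E
```

```text
clock: 31.65
position: [0.4612, -0.0223, 0.0245]
ee_rot: [0.643, 0.766, 0.001, 0.0]
ft_force: [-0.2, -0.8, 7.2]
grip_width: 0.462
grasp_force: 21.0
clock: 32.15
position: [0.4622, -0.022, 0.1368]
ee_rot: [0.643, 0.766, 0.003, 0.001]
ft_force: [0.3, 0.7, -0.6]
grip_width: 0.464
grasp_force: 20.6
go [-0.2318  0.1255  0.0072] [ 0.0053 -0.0025  0.3718] j7 now 0.16
```

```bash
python3 -m inch '[[[-0.04,0.022,0,0.005,-0.002,0.13,0.6],[-0.08,0.043,0,0.005,-0.002,0.26,0.6],[-0.12,0.065,0,0.005,-0.002,0.371,0.6],[-0.16,0.087,0.007,0.005,-0.002,0.371,0.6],[-0.2,0.108,0.007,0.005,-0.002,0.371,0.6],[-0.225,0.122,0.007,0.005,-0.002,0.371,0.6],[-0.2318,0.1255,0.007,0.005,-0.002,0.371,0.6],[-0.2318,0.1255,0.007,0.005,-0.002,0.371,0.6],[-0.2318,0.1255,0.007,0.005,-0.002,0.371,0.6]]]'
python3 - <<'E'
from h import *
plk(-.035,.0745)
E
```

```text
clock: 33.05
position: [0.6233, -0.2275, 0.125]
ee_rot: [0.773, 0.635, -0.003, -0.002]
ft_force: [-0.3, 0.5, -1.3]
grip_width: 0.463
grasp_force: 20.6
go [-0.0001  0.0034  0.0505] [-0.0075  0.0023  0.0014] j7 now 0.31
```

```bash
python3 -m inch '[[[0,0.004,0.015,-0.006,0.002,0,0.6],[0,0.004,0.03,-0.006,0.002,0,0.6],[0,0.004,0.042,-0.006,0.002,0,0.6],[0,0.004,0.049,-0.006,0.002,0,0.6],[0,0.004,0.0505,-0.006,0.002,0,0.6],[0,0.004,0.0505,-0.006,0.002,0,0.6],[0,0.004,0.0505,-0.006,0.002,0,0.6],[0,0.004,0.0505,-0.006,0.002,0,0.6]]]'
```

```text
clock: 33.85
position: [0.6277, -0.2297, 0.0756]
ee_rot: [0.773, 0.635, -0.0, 0.001]
ft_force: [0.2, 0.5, -0.0]
grip_width: 0.465
grasp_force: 20.6
```

```bash
python3 -m inch '[[[0,0,0.001,0,0,0,0.6],[0,0,0.001,0,0,0,0.6],[0,0,0.001,0,0,0,0.05],[0,0,0.001,0,0,0,0],[0,0,0.001,0,0,0,-0.05],[0,0,0.001,0,0,0,-0.1],[0,0,0.001,0,0,0,-0.2],[0,0,-0.02,0,0,0,-0.3],[0,0,-0.06,0,0,0,-0.4],[0,0,-0.1,0,0,0,-0.4]]]'
cat >> h.py <<'E'
def level():
    """plank end corner in the scene view now against s2 (balanced, empty): near end lowest/rightmost, far end topmost"""
    def e(im):
        m=cv2.inRange(cv2.cvtColor(im,cv2.COLOR_BGR2HSV),(0,80,30),(25,255,255)); z=np.zeros_like(m); z[195:305,230:320]=m[195:305,230:320]
        k,l,s,_=cv2.connectedComponentsWithStats(z); out=[]
        p=np.argwhere(z>0)[:,::-1]; return [p[p[:,1].argmax()],p[p[:,0].argmax()],p[p[:,1].argmin()],p[p[:,0].argmin()]]
    print('level',e(cv2.imread('pics/s2.png')),e(snap('scene','sl.png')[1]))
E
python3 - <<'E'
from h import *
level(); go((.4618,-.1073,.15),.317)
C,im=snap('wrist','w11.png')
for d in spotter.look_for('tin0','wrist'): print(np.round(d['pixel']),round(d['conf'],2),ray(C,d['pixel'],.03)[:2],ray(C,d['pixel'],.07)[:2])
E
```

```text
clock: 34.85
position: [0.6269, -0.2293, 0.1756]
ee_rot: [0.773, 0.634, -0.001, -0.0]
ft_force: [0.7, 0.7, 0.3]
grip_width: 0.698
grasp_force: 0.0
level [array([286, 298]), array([310, 289]), array([253, 201]), array([237, 205])] [array([286, 298]), array([310, 289]), array([253, 201]), array([237, 205])]
go [ 0.0884 -0.189   0.032 ] [ 0.0073  0.0037 -0.5134] j7 now 0.29
[311. 136.] 0.98 [ 0.63984645 -0.15793317] [ 0.64010724 -0.15876493]
[149. 259.] 0.93 [ 0.48353989 -0.22955649] [ 0.50624667 -0.22010297]
[  7. 147.] 0.86 [ 0.40570977 -0.1197807 ] [ 0.43959314 -0.12609124]
[ 78. 119.] 0.78 [ 0.46744604 -0.11073688] [ 0.49246394 -0.11834614]
[317. 236.] 0.66 [ 0.62908469 -0.23764663] [ 0.63089089 -0.22703134]
```

Level is unchanged to the pixel and both tins are on the plank. Next is tin C.

```bash
python3 -m inch '[[[0.02,-0.04,0,0.007,0.003,-0.1,-0.4],[0.088,-0.189,0.03,0.007,0.003,-0.513,-0.4],[0.088,-0.189,0.03,0.007,0.003,-0.513,-0.4],[0.088,-0.189,0.032,0.007,0.003,-0.513,-0.4],[0.088,-0.189,0.032,0.007,0.003,-0.513,-0.4],[0.088,-0.189,0.032,0.007,0.003,-0.513,-0.4],[0.088,-0.189,0.032,0.007,0.003,-0.513,-0.4],[0.088,-0.189,0.032,0.007,0.003,-0.513,-0.4]]]'
python3 -c "
from h import *
pick((.4618,-.1073))"
```

```text
clock: 35.8
position: [0.4601, -0.1071, 0.1431]
ee_rot: [0.587, 0.81, -0.002, -0.003]
ft_force: [0.9, -0.7, -0.1]
grip_width: 0.702
grasp_force: 0.0
2980 [319.12852349 239.68657718] (array([ 0.46017868, -0.10777881,  0.29217067]), np.float64(-0.8920899140769734))
0.3158131889120446 0.2921706724329298
go [-0.001   0.0008  0.12  ] [-0.0069 -0.003   0.0236] j7 now 0.5
```

```bash
python3 -m inch '[[[-0.001,0.001,0.05,-0.006,-0.002,0.02,-0.4],[-0.001,0.001,0.1,-0.006,-0.002,0.02,-0.4],[-0.001,0.001,0.12,-0.006,-0.002,0.02,-0.4],[-0.001,0.001,0.12,-0.006,-0.002,0.02,-0.4],[-0.001,0.001,0.12,-0.006,-0.002,0.02,-0.4],[-0.001,0.001,0.12,-0.006,-0.002,0.02,0.6],[-0.001,0.001,0.12,-0.006,-0.002,0.02,0.6],[-0.001,0.001,0.12,-0.006,-0.002,0.02,0.6],[-0.001,0.001,0.12,-0.006,-0.002,0.02,0.6]]]' 20
python3 -m inch '[[[0,0,0,0,0,0,0.6],[0,0,-0.04,0,0,0,0.6],[0,0,-0.09,0,0,0,0.6],[0,0,-0.125,0,0,0,0.6],[0,0,-0.125,0,0,0,0.6]]]'
python3 - <<'E'
from h import *
plk(.1,.15)
E
```

```text
clock: 36.75
position: [0.461, -0.107, 0.0245]
ee_rot: [0.595, 0.804, 0.001, 0.0]
ft_force: [0.5, -0.4, 8.0]
grip_width: 0.464
grasp_force: 21.2
clock: 37.25
position: [0.4626, -0.1074, 0.1534]
ee_rot: [0.595, 0.804, 0.003, 0.002]
ft_force: [0.4, -1.2, -0.4]
grip_width: 0.467
grasp_force: 20.6
go [-0.0445  0.1849  0.0049] [ 0.0082 -0.0022  0.4935] j7 now 0.47
```

```bash
python3 -m inch '[[[-0.009,0.037,0,0.007,-0.002,0.13,0.6],[-0.018,0.074,0,0.007,-0.002,0.26,0.6],[-0.027,0.111,0,0.007,-0.002,0.39,0.6],[-0.036,0.148,0.005,0.007,-0.002,0.493,0.6],[-0.0445,0.18,0.005,0.007,-0.002,0.493,0.6],[-0.0445,0.185,0.005,0.007,-0.002,0.493,0.6],[-0.0445,0.185,0.005,0.007,-0.002,0.493,0.6],[-0.0445,0.185,0.005,0.007,-0.002,0.493,0.6]]]'
python3 - <<'E'
from h import *
plk(.1,.0745)
E
```

```text
clock: 38.05
position: [0.6486, -0.0958, 0.1427]
ee_rot: [0.773, 0.634, -0.004, -0.003]
ft_force: [-0.6, 0.8, -0.2]
grip_width: 0.465
grasp_force: 20.6
go [0.0009 0.0044 0.0682] [-0.0085  0.0025  0.0002] j7 now 0.08
```

```bash
python3 -m inch '[[[0.001,0.005,0.02,-0.007,0.002,0,0.6],[0.001,0.005,0.04,-0.007,0.002,0,0.6],[0.001,0.005,0.058,-0.007,0.002,0,0.6],[0.001,0.005,0.066,-0.007,0.002,0,0.6],[0.001,0.005,0.068,-0.007,0.002,0,0.6],[0.001,0.005,0.068,-0.007,0.002,0,0.6],[0.001,0.005,0.068,-0.007,0.002,0,0.6],[0.001,0.005,0.068,-0.007,0.002,0,0.6]]]'
```

```text
clock: 38.85
position: [0.6546, -0.0955, 0.0756]
ee_rot: [0.773, 0.634, 0.0, 0.0]
ft_force: [0.5, 0.5, 0.6]
grip_width: 0.467
grasp_force: 20.6
```

```bash
python3 -m inch '[[[0,0,0.001,0,0,0,0.6],[0,0,0.001,0,0,0,0.6],[0,0,0.001,0,0,0,0.05],[0,0,0.001,0,0,0,0],[0,0,0.001,0,0,0,-0.05],[0,0,0.001,0,0,0,-0.1],[0,0,0.001,0,0,0,-0.2],[0,0,-0.02,0,0,0,-0.3],[0,0,-0.06,0,0,0,-0.4],[0,0,-0.1,0,0,0,-0.4]]]'
python3 - <<'E'
from h import *
level(); go((.4769,-.2344,.15),.58)
E
```

```text
clock: 39.85
position: [0.6537, -0.0954, 0.1754]
ee_rot: [0.773, 0.634, -0.001, -0.001]
ft_force: [1.0, -0.6, -0.1]
grip_width: 0.702
grasp_force: 0.0
level [array([286, 298]), array([310, 289]), array([253, 201]), array([237, 205])] [array([285, 298]), array([311, 291]), array([242, 203]), array([237, 205])]
go [-0.1706 -0.1496  0.0321] [ 0.0073  0.0022 -0.7764] j7 now 0.07
```

The plank is still balanced, with only a slight rubber give. Next is tin D.

```bash
python3 -m inch '[[[-0.03,-0.03,0,0.007,0.002,-0.1,-0.4],[-0.17,-0.15,0.02,0.007,0.002,-0.776,-0.4],[-0.17,-0.15,0.02,0.007,0.002,-0.776,-0.4],[-0.17,-0.15,0.032,0.007,0.002,-0.776,-0.4],[-0.17,-0.15,0.032,0.007,0.002,-0.776,-0.4],[-0.17,-0.15,0.032,0.007,0.002,-0.776,-0.4],[-0.17,-0.15,0.032,0.007,0.002,-0.776,-0.4],[-0.17,-0.15,0.032,0.007,0.002,-0.776,-0.4],[-0.17,-0.15,0.032,0.007,0.002,-0.776,-0.4],[-0.17,-0.15,0.032,0.007,0.002,-0.776,-0.4]]]'
python3 -c "
from h import *
level(); pick((.4769,-.2344))"
```

```text
clock: 40.9
position: [0.4746, -0.2324, 0.1428]
ee_rot: [0.475, 0.88, -0.002, -0.004]
ft_force: [0.1, -0.9, -0.1]
grip_width: 0.701
grasp_force: 0.0
level [array([286, 298]), array([310, 289]), array([253, 201]), array([237, 205])] [array([285, 298]), array([310, 289]), array([253, 201]), array([237, 205])]
2918 [319.72686772 242.716244  ] (array([ 0.47620257, -0.23522621,  0.46765727]), np.float64(-0.8724110645873858))
0.5803128863995846 0.46765726853526546
go [-0.0038  0.0009  0.1198] [-0.007  -0.0043  0.1126] j7 now 1.06
```

```bash
python3 -m inch '[[[-0.003,0.001,0.05,-0.006,-0.003,0.11,-0.4],[-0.003,0.001,0.1,-0.006,-0.003,0.11,-0.4],[-0.003,0.001,0.12,-0.006,-0.003,0.11,-0.4],[-0.003,0.001,0.12,-0.006,-0.003,0.11,-0.4],[-0.003,0.001,0.12,-0.006,-0.003,0.11,-0.4],[-0.003,0.001,0.12,-0.006,-0.003,0.11,0.6],[-0.003,0.001,0.12,-0.006,-0.003,0.11,0.6],[-0.003,0.001,0.12,-0.006,-0.003,0.11,0.6],[-0.003,0.001,0.12,-0.006,-0.003,0.11,0.6]]]' 20
python3 -m inch '[[[0,0,0,0,0,0,0.6],[0,0,-0.04,0,0,0,0.6],[0,0,-0.09,0,0,0,0.6],[0,0,-0.125,0,0,0,0.6],[0,0,-0.125,0,0,0,0.6]]]'
python3 - <<'E'
from h import *
plk(-.1,.15)
E
```

```text
clock: 41.9
position: [0.4768, -0.2353, 0.0246]
ee_rot: [0.523, 0.852, 0.001, 0.001]
ft_force: [0.1, 1.1, 7.2]
grip_width: 0.462
grasp_force: 21.1
clock: 42.4
position: [0.4784, -0.2362, 0.1536]
ee_rot: [0.523, 0.852, 0.002, 0.004]
ft_force: [0.5, -1.1, -1.3]
grip_width: 0.467
grasp_force: 20.6
go [-0.1109  0.0951  0.0048] [0.0081 0.002  0.6664] j7 now 0.96
```

```bash
python3 -m inch '[[[-0.02,0.017,0,0.007,0.002,0.13,0.6],[-0.04,0.034,0,0.007,0.002,0.26,0.6],[-0.06,0.051,0,0.007,0.002,0.39,0.6],[-0.08,0.068,0.005,0.007,0.002,0.52,0.6],[-0.1,0.085,0.005,0.007,0.002,0.666,0.6],[-0.111,0.095,0.005,0.007,0.002,0.666,0.6],[-0.111,0.095,0.005,0.007,0.002,0.666,0.6],[-0.111,0.095,0.005,0.007,0.002,0.666,0.6],[-0.111,0.095,0.005,0.007,0.002,0.666,0.6]]]'
python3 - <<'E'
from h import *
plk(-.1,.0745)
E
```

```text
clock: 43.3
position: [0.6099, -0.2908, 0.1427]
ee_rot: [0.773, 0.634, -0.003, -0.004]
ft_force: [-0.3, 1.1, -0.2]
grip_width: 0.465
grasp_force: 20.6
go [-0.0006  0.0044  0.0682] [-0.0088 -0.0005  0.0007] j7 now 0.43
```

```bash
python3 -m inch '[[[-0.0005,0.005,0.02,-0.007,0,0,0.6],[-0.0005,0.005,0.04,-0.007,0,0,0.6],[-0.0005,0.005,0.058,-0.007,0,0,0.6],[-0.0005,0.005,0.066,-0.007,0,0,0.6],[-0.0005,0.005,0.068,-0.007,0,0,0.6],[-0.0005,0.005,0.068,-0.007,0,0,0.6],[-0.0005,0.005,0.068,-0.007,0,0,0.6],[-0.0005,0.005,0.068,-0.007,0,0,0.6]]]'
python3 -m inch '[[[0,0,0,0,0,0,0.6],[0,0,0.0005,0,0,0,0.6],[0,0,0.0005,0,0,0,0.05],[0,0,0.0005,0,0,0,0],[0,0,0.0005,0,0,0,-0.05],[0,0,0.0005,0,0,0,-0.1],[0,0,0.0005,0,0,0,-0.2],[0,0,-0.02,0,0,0,-0.3],[0,0,-0.06,0,0,0,-0.4],[0,0,-0.15,0,0,0,-0.4]]]'
python3 -m inch '[[[0.1,-0.1,-0.05,0,0,0,-0.4],[0.1,-0.1,-0.05,0,0,0,-0.4],[0.1,-0.2,-0.05,0,0,0,-0.4],[0.1,-0.2,-0.05,0,0,0,-0.4],[0.1,-0.2,-0.05,0,0,0,-0.4],[0.1,-0.2,-0.05,0,0,0,-0.4],[0.1,-0.2,-0.05,0,0,0,-0.4],[0.1,-0.2,-0.05,0,0,0,-0.4]]]'
python3 - <<'E'
from h import *
np.set_printoptions(precision=4,suppress=True)
level()
u=np.array([.195,.981]);v=np.array([.981,-.195]);mid=np.array([.6388,-.1778])
for n in('top','scene'):
    C=cam(n); imaging.camera(n); print(n)
    for d in spotter.look_for('tin0',n):
        w=ray(C,d['pixel'],.066); w0=ray(C,d['pixel'],.02); print(np.round(d['pixel']),round(d['conf'],2),'ground',w0[:2],'plank s,y',(w[:2]-mid)@u,(w[:2]-mid)@v)
    for b in('ramekin','spatula','jar','syrup'): print(b,[np.round(d['pixel']) for d in spotter.look_for(b,n)[:1]])
E
```

```text
clock: 44.1
position: [0.6153, -0.2925, 0.0755]
ee_rot: [0.773, 0.635, -0.0, -0.0]
ft_force: [0.3, 0.5, -0.6]
grip_width: 0.464
grasp_force: 20.6
clock: 45.1
position: [0.614, -0.2916, 0.184]
ee_rot: [0.773, 0.635, -0.001, -0.002]
ft_force: [1.6, -0.6, 0.7]
grip_width: 0.699
grasp_force: 0.0
clock: 45.9
position: [0.4391, -0.1556, 0.235]
ee_rot: [0.773, 0.634, -0.0, -0.0]
ft_force: [0.0, 0.2, -0.2]
grip_width: 0.701
grasp_force: 0.0
level [array([286, 298]), array([310, 289]), array([253, 201]), array([237, 205])] [array([286, 298]), array([311, 290]), array([238, 204]), array([237, 205])]
top
[394. 222.] 0.8 ground [ 0.6248 -0.301 ] plank s,y -0.11761800600886808 -0.0006367605434249539
[325. 209.] 0.74 ground [ 0.659  -0.1005] plank s,y 0.07821610169632422 -0.005917428725171366
[282. 308.] 0.71 ground [0.3766 0.0152] plank s,y 0.13453458543615027 -0.29453729962845737
[370. 218.] 0.63 ground [ 0.6355 -0.232 ] plank s,y -0.05042864651770266 -0.003421487169870381
[253. 321.] 0.61 ground [0.3398 0.0934] plank s,y 0.20151070405408558 -0.34393745434525375
[224. 284.] 0.59 ground [0.4399 0
[... 335 characters left out ...]
6280906 -0.2526485119924794
[441. 306.] 0.93 ground [0.4373 0.1777] plank s,y 0.344074000328266 -0.23214913545209062
[445. 268.] 0.79 ground [0.3389 0.0986] plank s,y 0.2541161454591317 -0.3075545454972818
[252. 209.] 0.76 ground [ 0.5836 -0.3635] plank s,y -0.12308606122045354 -0.0006028558156269327
[261. 223.] 0.74 ground [ 0.5969 -0.2914] plank s,y -0.05484684392137358 -0.0014962016529622532
[370. 232.] 0.68 ground [ 0.3921 -0.1035] plank s,y 0.07934308984621183 -0.22244343778967118
[272. 241.] 0.55 ground [ 0.6135 -0.209 ] plank s,y 0.023252366211390603 -0.0013337391079737504
ramekin [array([384., 312.])]
spatula [array([239., 326.])]
jar [array([215., 172.])]
syrup [array([257., 154.])]
```

All four tins sit on the plank centre line (top view), the plank's end corners are unmoved, the cam is locked and the bystanders are in place. I'm handing in.

```bash
python3 -c "
from h import *
print(order.hand_in())"
```

```text
the job is handed in; nothing more can be done
None
```

The job is handed in: the plank balances level on the ridge with all four aluminium tins on it, the cam lever is back to locked, and the bystanders are where they started; I looked at 15 pictures against the limit of 14, so the placing of tins B, C and D was checked by image measurements only, and no verdict was shown.

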